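Load the labelled specimen cup and click the sample carousel round to the reader

TASK

Take the specimen cup that has the blue-and-white label out of the wire carrier and stand it in the one empty place of the sample carousel with its label facing straight outward, then turn the carousel round, click by click, until that place has clicked in at the reader and the label looks squarely into the reader's red window. Keep the cup upright and leave the other things on the desk where they are.

Things in the scene. Friction and masses are not known exactly. Their poses are not given: they have to be found in the camera images.
- labelled_cup: Clear cup with white lid and a blue-and-white label on its side, loose, 65 mm tall, 50 mm across at the foot to 56 mm, lid 57 mm (top 14 mm), about 60 g. Origin: centre of its underside, z up. Starts upright in an end bay of the wire carrier, label facing along the row of bays (within 20 deg), towards a hoop.
- label (a point): Middle of that label, 24 mm above the cup's underside, 27 mm from its axis; the label is about 45 mm wide round the cup and 26 mm high. It faces from the cup's axis towards this point (the cup's own -x, 8 deg towards -y).
- plain_cup: The other cup in the carrier, without a label, same size, loose, in the other end bay; it stays there. Origin: centre of its underside.
- carrier: Fixed wire carrier. Plate 72x222x4 mm, origin centre of its underside; bays along its y at -70, 0 (empty), 70 mm, cups stand on the plate. Hoops of 4 mm wire, 53 mm high, 48 mm wide in x, at y = -105, -35, 35, 105, are 4 mm from the cups: no finger fits there, so grip a cup across the row (along x). Side wires at x = +-33.5 are only 14 mm high.
- carousel: Fixed foot of the sample carousel with its label reader. Origin on the swivel axis at desk height, z up. White reader in its +x: tower x 147 to 197 mm, y +-36, 129 mm high (132 with its key); hood from x = 82, y +-33, 111 to 125 mm high, over the reading place, so no cup can be put in or taken out there.
- rotor (a joint): Angle of the turning deck, rad, anticlockwise from above, no stops (whole turns are equal). 0 = empty place at the reader. Clicks every 45 deg (0.785), one per place: a spring pulls it to the nearest click when let go; up to 0.2 Nm takes it over the point half-way between clicks, then it snaps on. Starts 2, 3 or 4 clicks from the reader.
- empty_place (a point): Centre of the floor of the empty place, 22 mm above the desk, 90 mm from the swivel axis, turning with the 250 mm deck; 'outward' is from the axis to it. Collar 59 mm inside, 65 outside, 13 high. Seven like places hold plain cups fixed to the deck, lids 87 mm above the desk; neighbours are 12 mm away, so the fingers fit only on the cup's inward and outward sides.
- handle (a point): Middle of the black bar handle on the hub, on the swivel axis, 106 mm above the desk. Bar 64 mm long, 16 thick, 94 to 118 mm high, on a post 22 mm across. Turns with the deck through a rubber coupling (1.2 Nm/rad: the deck lags up to 0.2 rad until it clicks). At rest its length is square to the direction of the empty place, so grip it with the fingers closing along that direction. Above all the lids.
- read_point (a point): Where the centre of the empty place's floor must come to: 90 mm from the swivel axis in the carousel's +x, 22 mm above the desk. Fixed.
- reader_window (a point): Middle of the reader's dark red window, 145 mm from the swivel axis in the carousel's +x, 46 mm above the desk; it faces the axis.
- number_stamp: Red hand stamp, 41x60x92 mm, standing on the desk to the left of the carousel, loose; leave it. Origin: centre of its underside.
- stapler: Grey and black stapler, 37x133x54 mm, on the desk to the left near the edge, loose; leave it. Origin: centre of its underside.
Mind the look-alikes: they are no part of the job. Leave any orange look-alike of the labelled_cup alone.

How it is judged:
On the way:
1. the labelled cup stands in the empty place, let go, while that place is still away from the reader (horizontal distance between labelled_cup and empty_place below 0.01 m and z of labelled_cup in the frame of empty_place between -0.004 and 0.005 m and angle between labelled_cup's own z axis and vertical below 0.12 rad and horizontal distance between empty_place and read_point above 0.05 m and contact force between the fingers and labelled_cup below 0.2 N), for 0.2 s.
At the end, for the whole second after the job is handed in: The labelled cup stands upright (7 deg) in the empty place (10 mm from its centre, 5 mm in height), that place is clicked in at the reader (9 mm from the reading point), the label's middle faces the window (12 mm sideways of the line from the swivel axis to the window), all at rest (horizontal distance between labelled_cup and empty_place below 0.01 m and z of labelled_cup in the frame of empty_place between -0.004 and 0.005 m and angle between labelled_cup's own z axis and vertical below 0.12 rad and horizontal distance between empty_place and read_point below 0.009 m and x of label in the frame of read_point above 0.015 m and y of label in the frame of read_point between -0.012 and 0.012 m and linear speed of labelled_cup below 0.03 m/s and velocity of joint rotor between -0.08 and 0.08 rad/s); the robot touches nothing.
It fails at once if the labelled cup is tipped over (angle between labelled_cup's own z axis and vertical above 0.8 rad).
It fails at once if the plain cup in the carrier is taken out or knocked over (distance of plain_cup from where it was at the start of the episode above 0.03 m or angle between plain_cup's own z axis and vertical above 0.5 rad).
It fails at once if the stamp or the stapler is shifted or knocked over (distance of any of number_stamp, stapler from where it was at the start of the episode above 0.03 m or angle between number_stamp's own z axis and vertical above 0.5 rad).
It also fails if it takes over 72 s, if anything falls off the work surface, if the arm or the gripper's body presses on something with over 40 N, if the wrist force passes 120 N, or if a joint passes its speed limit or range.

ROBOT

A 6-joint arm with a two-finger parallel gripper is mounted at the origin on a cart in front of the work surface, level with it; the furniture and walls round the work are solid. World frame = base frame: x ahead of the robot, y to its left, z up, the work surface at z = 0. Lengths are in m, angles in rad, forces in N, time in s.
With the tool pointing down it reaches from about 0.35 to 0.875 m from the base axis. Payload 4.2 kg.
Tool frame: the origin (TCP) lies at the very end of the fingers, on their centre line; the grasp point (between the pads) lies 19 mm behind it (arm.grip_point_offset is the z of the grasp point in the tool frame, in m); z points along the fingers, y is the direction in which the jaws open and shut (so a half turn about z gives the same grasp; the last joint's range is limited). The gripper opens to 85 mm and grips with 20 to 120 N. Pads are 22 mm wide; open, the fingers measure 114 mm over their backs; the gripper's body (76 mm by 85 mm) begins 54 mm behind the grasp point. The pads swing forward as they close: fully open they stand 13 mm farther back than shut.
Start: joints at [-1.086, 0.385, 0.008, 0, -1.194, -0.259], TCP at [0.14, -0.609, 0.231] pointing down, gripper open.
Joint ranges: [-3.14, 3.14], [-1.21, 2.06], [-1.07, 1.41], [-3.16, 2.05], [-2.99, -0.16], [-3.1, 3.1]. Speed limits (rad/s): [2.79, 2.79, 3.14, 3.14, 3.14, 3.14].

INTERFACE

Orientations are given as [roll, pitch, yaw] about the fixed x, y, z axes, in that order (R = Rz(yaw) Ry(pitch) Rx(roll)).
In Python, from bench import arm gives the robot as it stands.
- The arm moves only by the tool drive_tool, never from a script. Its argument "steps" is a list that holds one entry, the list of rows, each a list of 5 numbers: the opening, from 0 (shut) to 1 (fully open), then the shift along the tool's x, y, z in m, then the turn about the tool's z in degrees. In form: [[[gripper, x, y, z, roll], ...]]. A call has 1 to 10 rows; each row shifts and turns the pose as measured when the row begins, along the tool's axes as they then stand; what a row does not reach is not made up. A row lasts 1/10 s, in which the tool goes at most 50 mm and 8.59 degrees, less where a joint would pass 70% of its speed; a pose out of reach is approached as far as the arm can. A call is refused whole if a number of a shift passes 0.05 or a number of a turn 8.59, either way. A call with a gripper value outside its range is refused whole. The fingers move at their own pace and stop on an object; "force" is the grip in N (left out, the last holds). Time passes only in rows, so rows that do not move let the fingers close. It gives the time, the measured TCP pose, the force and the opening at its end, in the units of the state.
- arm.sense(): the state, without advancing time (a new reading comes with each control period).
- arm.get_image(name): name is "scene" or "top"; returns the picture (384x512x3 uint8, red, green, blue); there is no depth.
- arm.calibration(name): a dict with "K" (3x3 intrinsics, pixels), "world_from_camera" (4x4, takes a point from camera to world coordinates). Camera axes: x right, y up, looking along -z (the intrinsics and any distortion apply to the point x, -y, -z); pixel columns grow to the right and rows downward; lengths in m; the calibration is good to about 2 mm. A picture is of the moment at which its call begins. calibration takes no time and is no camera call.
- arm.close_job(): hands the job in, once; it reports no verdict.
Trained networks look in the newest picture that a camera, given by its name, has taken for a name from the list of things; names that differ only in an ending like _2 or _b are one class to them, and where a whole thing is asked for, a point or a joint stands for the part that bears it (a point fixed in the world has none). Each returns a list of dicts, best first, with "confidence" (0 to 1); they miss things now and then, are a little off and sometimes report something else, mostly with a low value. They report only what shows in the picture. A call takes as long as a camera call. They do not tell look-alikes from the thing itself.
- arm.recognise(label, camera): "at" ([x, y, z] in m, in world coordinates, good to about 4 mm: the middle of the surface that is visible of it).
- arm.cut_out(label, camera): "mask" (384x512 bool, what is visible of it).
- arm.landmark_of(label, camera): "at" ([x, y, z] in m, in world coordinates, good to about 4 mm: a listed point, or the origin of a listed thing).
The state is a dict: "time_s": time; "joint_pos": joint angles; "joint_velocities": joint speeds; "tau": joint torques, N m; "tool_pos": TCP position; "ee_rot": TCP orientation; "force": force on the tool from outside, world axes, zero at the start; "ft_torque": the same for the moment, N m; "grip_width": finger opening in m.
Only numpy, scipy, OpenCV 4.12 (cv2) and the standard library are available. Lean on these libraries where they do the work, as an engineer would, in place of code of your own. Each camera call takes 0.05 s, during which the arm holds its last target.

## Working session

There is one attempt and no reset: what is moved stays moved. The work goes in short steps, Python scripts to look and compute and a tool call to move; the robot and the scene stay as the last step left them, time stands still between calls to the robot, and variables do not carry over. Pictures are saved under pics/ and viewed, and the job is handed in when it is done.

Besides the shell and the picture viewer there is one more tool, called after "Call:" as name([rows], argument=value, ...), one row to a line, values as JSON. drive_tool: Moves the arm, as the interface text tells. Its arguments: {"type":"object","properties":{"steps":{"type":"array"},"force":{"type":"number"}},"required":["steps"]}

```bash
mkdir -p pics; ls; cat > h.py <<'E'
from bench import arm
import numpy as np, cv2
def shot(n,f):
    im=arm.get_image(n); cv2.imwrite('pics/'+f,im[:,:,::-1]); return im
def proj(n,p):
    c=arm.calibration(n);T=np.linalg.inv(np.array(c['world_from_camera']));q=T[:3,:3]@np.array(p)+T[:3,3]
    u=np.array(c['K'])@np.array([q[0],-q[1],-q[2]]);return u[:2]/u[2]
def unproj(n,uv,z):
    c=arm.calibration(n);W=np.array(c['world_from_camera']);d=np.linalg.inv(np.array(c['K']))@np.array([uv[0],uv[1],1.]);d=W[:3,:3]@np.array([d[0],-d[1],-d[2]])
    o=W[:3,3];return o+d*(z-o[2])/d[2]
E
python3 - <<'E'
from h import *
for n in('scene','top'):
    shot(n,n+'1.png'); c=arm.calibration(n); print(n,np.round(c['K'],1).tolist(),np.round(c['world_from_camera'],3).tolist(), {k:v for k,v in c.items() if k not in('K','world_from_camera')})
    for l in['labelled_cup','label','plain_cup','carrier','carousel','empty_place','handle','reader_window','read_point','number_stamp','stapler']:
        try: r=arm.landmark_of(l,n)
        except Exception as e: print(l,e);continue
        print(l,[(np.round(q['at'],3).tolist(),round(q['confidence'],2),np.round(proj(n,q['at'])).tolist()) for q in r[:3]])
s=arm.sense();print(s)
E
```

```text
pics
scene [[410.8, 0.0, 250.7], [0.0, 410.8, 201.6], [0.0, 0.0, 1.0]] [[-0.727, 0.322, -0.606, -0.153], [-0.686, -0.362, 0.631, 0.581], [-0.016, 0.875, 0.485, 0.625], [0.0, 0.0, 0.0, 1.0]] {}
labelled_cup [([0.515, -0.533, -0.001], 0.9, [335.0, 181.0]), ([0.644, -0.489, -0.003], 0.86, [297.0, 175.0]), ([0.534, -0.414, 0.006], 0.56, [310.0, 189.0])]
label [([0.655, -0.515, 0.024], 0.73, [299.0, 165.0]), ([0.561, -0.414, 0.024], 0.68, [303.0, 182.0])]
plain_cup [([0.492, -0.28, 0.003], 0.61, [294.0, 210.0])]
carrier [([0.571, 0.015, 0.105], 0.71, [200.0, 208.0]), ([0.515, -0.343, 0.002], 0.67, [301.0, 200.0])]
carousel [([0.575, 0.018, -0.004], 0.8, [201.0, 243.0])]
empty_place [([0.574, 0.104, 0.025], 0.65, [174.0, 248.0])]
handle [([0.574, 0.013, 0.106], 0.63, [199.0, 207.0])]
reader_window [([0.714, 0.005, 0.047], 0.7, [171.0, 208.0])]
read_point [([0.664, 0.006, 0.023], 0.74, [183.0, 221.0])]
number_stamp [([0.505, 0.232, -0.002], 0.76, [149.0, 295.0])]
stapler [([0.371, 0.219, -0.001], 0.87, [191.0, 321.0]), ([0.663, 0.009, 0.022], 0.74, [182.0, 222.0])]
top [[493.8, 0.0, 249.6],
[... 1028 characters left out ...]
, 250.0])]
{'time_s': 1.2, 'joint_pos': array([-1.08641391e+00,  3.84702004e-01,  7.88446154e-03, -4.80057045e-05,
       -1.19395750e+00, -2.58599478e-01]), 'joint_velocities': array([ 1.28021723e-03,  9.18571009e-04, -4.74446936e-05, -1.29505022e-03,
        3.55622174e-04, -2.40933540e-04]), 'tau': array([ 9.36129472e-04, -3.92099941e+01,  1.88622737e+01,  4.19064805e+00,
       -1.79829176e-04,  1.22919701e-06]), 'tool_pos': array([ 0.13995115, -0.6091077 ,  0.23129764]), 'ee_rot': array([-3.14158349e+00,  4.85972676e-05, -2.91582737e+00]), 'force': array([ 0.9391846 ,  0.29599384, -0.40329589]), 'ft_torque': array([-0.000127 ,  0.0051262,  0.0317763]), 'grip_width': 0.08547537928406915}
```

```bash
python3 - <<'E'
import cv2
a=cv2.imread('pics/scene1.png');cv2.imwrite('pics/s_crop.png',cv2.resize(a[130:270,255:395],(784,588)[::1] and (588,588),interpolation=cv2.INTER_CUBIC))
b=cv2.imread('pics/top1.png');cv2.imwrite('pics/t_crop.png',cv2.resize(b[120:240,170:400],None,fx=3.4,fy=3.4,interpolation=cv2.INTER_CUBIC))
E
```

```text
(no output)
```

View pics/scene1.png

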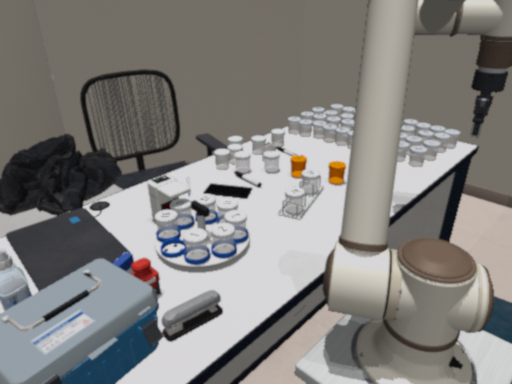

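View pics/s_crop.png

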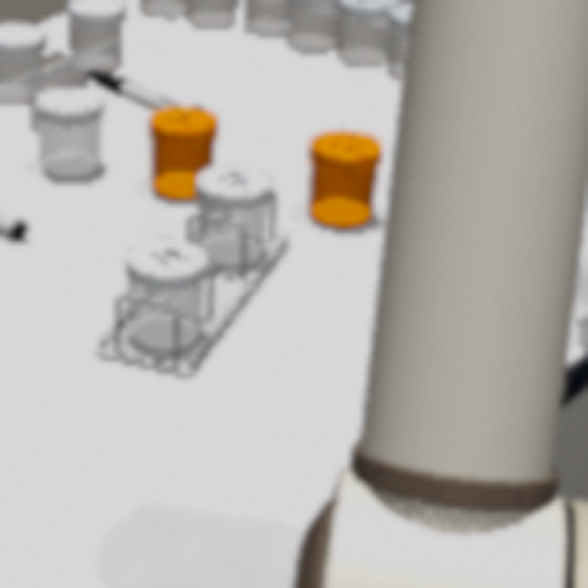

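View pics/t_crop.png

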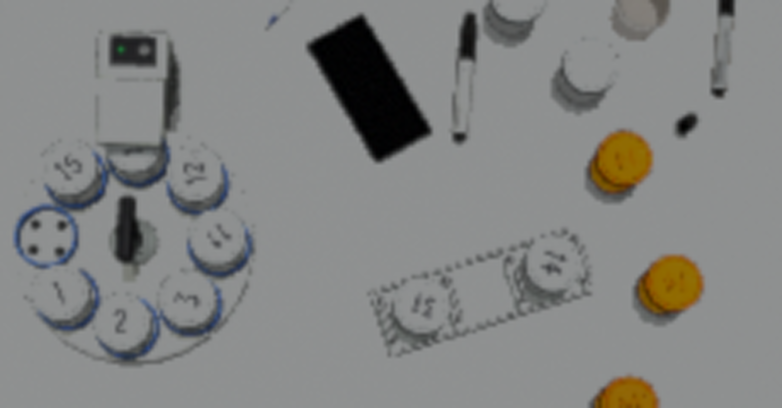

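```bash
python3 - <<'E'
from h import *
ims={n:shot(n,n+'2.png') for n in('scene','top')}
for n in ims:
  for l in['label','labelled_cup','plain_cup','carrier']:
    r=arm.cut_out(l,n); print(n,l,[(round(q['confidence'],2),q['mask'].sum(),np.round(np.argwhere(q['mask']).mean(0)[::-1]).tolist()) for q in r])
    r=arm.recognise(l,n); print('   ',[(round(q['confidence'],2),np.round(q['at'],3).tolist()) for q in r])
def enh(a,k):
    a=cv2.resize(a,None,fx=k,fy=k,interpolation=cv2.INTER_CUBIC)
    h=cv2.cvtColor(a,cv2.COLOR_RGB2HSV).astype(float);h[...,1]*=3;h[...,2]=(h[...,2]-h[...,2].min())*255/np.ptp(h[...,2]); 
    return cv2.cvtColor(np.clip(h,0,255).astype(np.uint8),cv2.COLOR_HSV2BGR)
a=enh(ims['scene'][165:220,275:330],10);b=enh(ims['top'][180:230,270:350],10)[:, :]
cv2.imwrite('pics/e1.png',a);cv2.imwrite('pics/e2.png',b)
E
```

```text
scene label [(0.81, np.int64(302), [310.0, 179.0]), (0.56, np.int64(322), [297.0, 166.0]), (0.55, np.int64(301), [336.0, 172.0])]
    [(0.92, [0.523, -0.394, 0.055]), (0.83, [0.504, -0.519, 0.042]), (0.66, [0.633, -0.473, 0.045])]
scene labelled_cup [(0.89, np.int64(401), [310.0, 181.0]), (0.78, np.int64(363), [336.0, 172.0])]
    [(0.81, [0.507, -0.512, 0.047]), (0.78, [0.632, -0.47, 0.048]), (0.74, [0.524, -0.394, 0.055])]
scene plain_cup [(0.55, np.int64(447), [294.0, 199.0]), (0.53, np.int64(1815), [190.0, 315.0])]
    [(0.73, [0.483, -0.262, 0.054])]
scene carrier [(0.59, np.int64(5515), [201.0, 231.0]), (0.58, np.int64(388), [302.0, 204.0])]
    [(0.62, [0.495, -0.313, 0.007])]
top label [(0.75, np.int64(249), [353.0, 239.0]), (0.67, np.int64(262), [366.0, 204.0]), (0.67, np.int64(251), [352.0, 167.0]), (0.54, np.int64(239), [331.0, 198.0])]
    [(0.69, [0.636, -0.487, 0.064]), (0.65, [0.533, -0.411, 0.068]), (0.54, [0.388, -0.476, 0.068]), (0.51, [0.514, -0.533, 0.066])]
top labelled_cup [(0.77, np.int64(272), [331.0, 198.0]), (0.75, np.int64(258), [352.0, 167.0]), (0.68, np.int64(235), [354.0, 239.0])]
    [(0.82, [0.643, -0.488, 0.069]), (0.79, [0.393, -0.481, 0.065]), (0.59, [0.528, -0.413, 0.066]), (0.54, [0.513, -0.528, 0.067])]
top plain_cup [(0.62, np.int64(240), [293.0, 210.0])]
    [(0.54, [0.495, -0.28, 0.067])]
top carrier [(0.75, np.int64(771), [310.0, 207.0])]
    [(0.84, [0.508, -0.346, 0.007])]
```

View pics/e1.png

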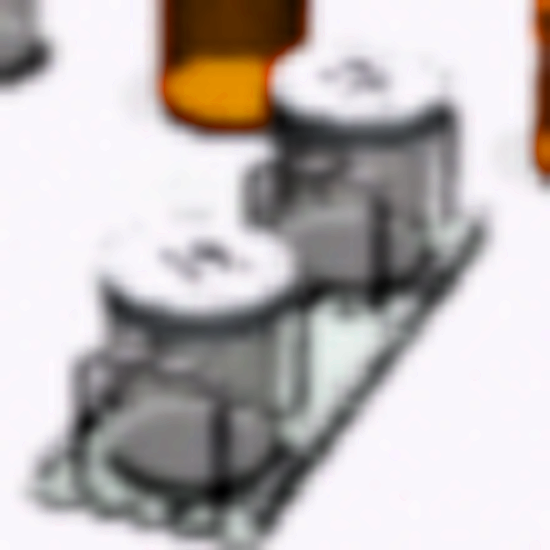

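View pics/e2.png

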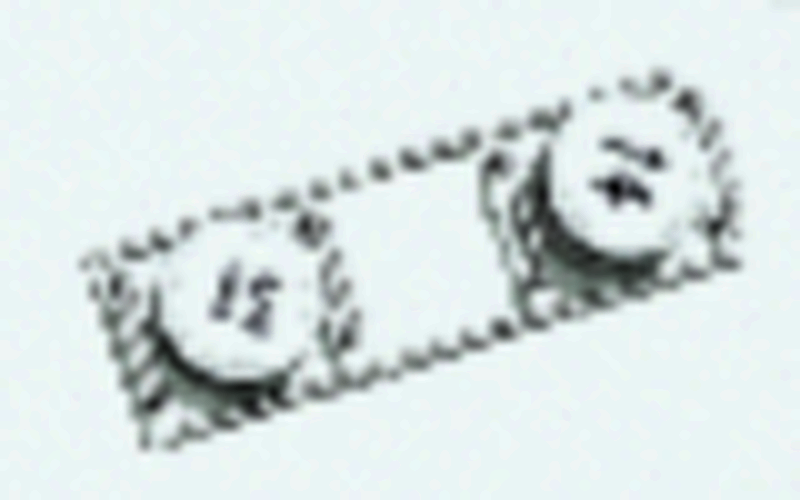

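The far carrier cup (scene pixel 310,181; top 331,198) is what both networks call labelled_cup. The near one (294,199 / 293,211) is plain_cup. The look-alikes to leave are the orange cups (scene 297,166 and 336,172; top 353,239), the loose clear cups, and the cups on the carousel. No label shows in either crop, so on the far cup it must face away from the camera, towards the outer hoop. I'll confirm that after lifting.

```bash
python3 - <<'E'
from h import *
im=cv2.imread('pics/top2.png')
print('far lid',unproj('top',(333.2,197.0),.069),'near',unproj('top',(293,211),.069))
# lid contour fits: bright pixels
g=im.max(2).astype(int)
for n,(u,v) in {'far':(333,197),'near':(293,211)}.items():
    p=g[v-12:v+13,u-13:u+14]; print(n); 
    m=(p>np.percentile(p,50)) 
print('place',unproj('top',(183.5,189.4),.035))
A=[]
for n in('scene','top'):
  for l in['labelled_cup','label','plain_cup','carrier','carousel','empty_place','handle','reader_window','read_point']:
    arm.get_image(n) if l=='labelled_cup' else 0
    print(n,l,[(np.round(q['at'],3).tolist(),round(q['confidence'],2)) for q in arm.landmark_of(l,n)[:4]])
cv2.imwrite('pics/t3.png',cv2.resize(im[175:225,275:350],None,fx=10,fy=10,interpolation=cv2.INTER_NEAREST))
cv2.imwrite('pics/t4.png',cv2.resize(im[140:230,170:250],None,fx=6.5,fy=6.5,interpolation=cv2.INTER_CUBIC))
print(arm.sense()['time_s'])
E
```

```text
far lid [ 0.53434359 -0.41601196  0.069     ] near [ 0.48847287 -0.27703382  0.069     ]
far
near
place [0.57497678 0.10251983 0.035     ]
scene labelled_cup [([0.514, -0.532, -0.002], 0.78), ([0.644, -0.487, -0.005], 0.73), ([0.535, -0.413, 0.007], 0.61)]
scene label [([0.656, -0.515, 0.02], 0.7), ([0.56, -0.412, 0.024], 0.64), ([0.494, -0.28, 0.006], 0.37)]
scene plain_cup [([0.491, -0.278, 0.002], 0.85), ([0.665, 0.008, 0.023], 0.55)]
scene carrier [([0.511, -0.346, 0.001], 0.95)]
scene carousel []
scene empty_place [([0.577, 0.104, 0.023], 0.88), ([0.532, -0.414, 0.006], 0.72)]
scene handle [([0.573, 0.012, 0.104], 0.58)]
scene reader_window [([0.712, 0.007, 0.045], 0.65), ([0.533, -0.411, 0.008], 0.28)]
scene read_point [([0.664, 0.007, 0.022], 0.8)]
top labelled_cup [([0.516, -0.533, 0.002], 0.63), ([0.392, -0.484, -0.002], 0.55), ([0.647, -0.493, -0.001], 0.51), ([0.535, -0.414, 0.003], 0.5)]
top label [([0.404, -0.504, 0.024], 0.83), ([0.565, -0.418, 0.028], 0.76), ([0.521, -0.562, 0.03], 0.75), ([0.652, -0.516, 0.025], 0.7)]
top plain_cup [([0.498, -0.282, 0.004], 0.73)]
top carrier [([0.713, 0.006, 0.048], 0.69), ([0.514, -0.348, 0.002], 0.57)]
top carousel [([0.574, 0.016, 0.002], 0.92)]
top empty_place [([0.579, 0.105, 0.021], 0.89)]
top handle [([0.57, 0.011, 0.103], 0.64)]
top reader_window [([0.711, 0.008, 0.048], 0.87)]
top read_point [([0.661, 0.011, 0.022], 0.77)]
3.1
```

View pics/t3.png

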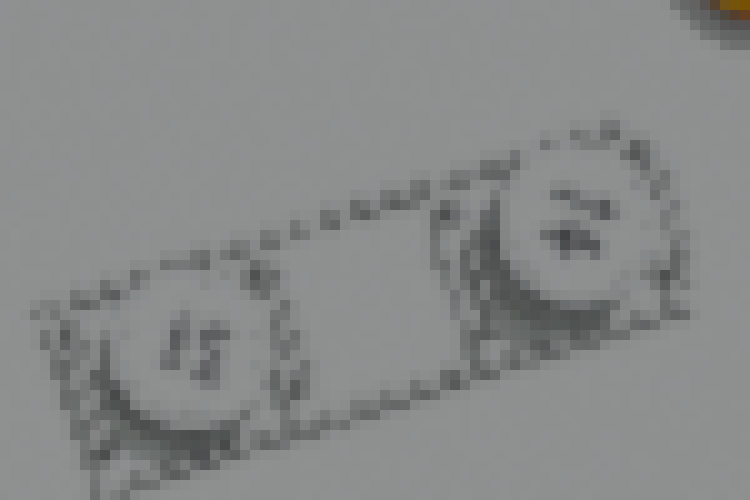

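View pics/t4.png

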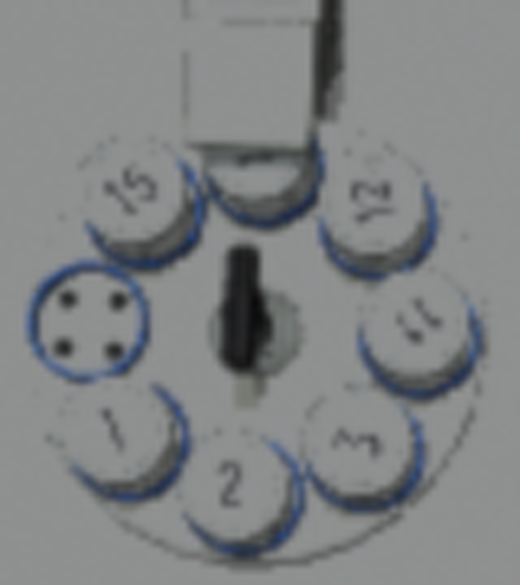

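Call:
drive_tool([
  [[1,0.0,0.0,0.0,8],[1,0,0,0,8]],
])

```text
time_s: 3.3
tool_pos: [0.1399, -0.6091, 0.2313]
ee_rot: [3.142, -0.0, 3.079]
force: [-0.8, -1.4, 0.1]
grip_width: 0.0853
```

```bash
python3 - <<'E'
from h import *
s=arm.sense();print(s['time_s'],s['joint_pos'],s['tool_pos'],s['ee_rot'],arm.grip_point_offset)
E
```

```text
3.3 [-1.08643309e+00  3.84701674e-01  7.88309733e-03  6.68634475e-06
 -1.19399199e+00 -5.47039266e-01] [ 0.13992248 -0.60911062  0.23130543] [ 3.14158372e+00 -1.27185555e-05  3.07891909e+00] -0.0187
```

```bash
cat >> h.py <<'E'
def plan(tgt,yaw_deg=None,via=1):
    """rows from now to tgt in tool axes; translation first direction constant while turning"""
    s=arm.sense();p=s['tool_pos'];y=np.degrees(s['ee_rot'][2]);d=np.array(tgt)-p
    t=0 if yaw_deg is None else -((yaw_deg-y+180)%360-180)
    return planr(d,y,t,s,p)
def planr(d,y,t,s,p):
    n=int(max(np.ceil(np.abs(t)/8.0),np.ceil(np.linalg.norm(d)/0.045),1));R=[]
    for i in range(n):
        a=np.radians(y-t*i/n);w=d/n
        R.append([round(float(np.cos(a)*w[0]+np.sin(a)*w[1]),4),round(float(np.sin(a)*w[0]-np.cos(a)*w[1]),4),round(float(-w[2]),4),round(t/n,2)])
    print('t',s['time_s'],'pos',np.round(p,4),'yaw',round(y,2),'q',np.round(np.degrees(s['joint_pos']),0),'w',s['grip_width']);print(R)
E
python3 - <<'E'
from h import *
plan([.535,-.414,.2],106.6)
E
```

```text
t 3.3 pos [ 0.1399 -0.6091  0.2313] yaw 176.41 q [-62.  22.   0.   0. -68. -31.] w 0.08534414685976568
[[-0.0382, 0.0219, 0.0031, np.float64(6.98)], [-0.0353, 0.0264, 0.0031, np.float64(6.98)], [-0.0318, 0.0305, 0.0031, np.float64(6.98)], [-0.0278, 0.0342, 0.0031, np.float64(6.98)], [-0.0235, 0.0373, 0.0031, np.float64(6.98)], [-0.0188, 0.0399, 0.0031, np.float64(6.98)], [-0.0138, 0.0418, 0.0031, np.float64(6.98)], [-0.0086, 0.0432, 0.0031, np.float64(6.98)], [-0.0033, 0.0439, 0.0031, np.float64(6.98)], [0.0021, 0.044, 0.0031, np.float64(6.98)]]
```

Call:
drive_tool([
  [[1,-0.038,0.022,0.003,7],[1,-0.035,0.026,0.003,7],[1,-0.032,0.03,0.003,7],[1,-0.028,0.034,0.003,7],[1,-0.024,0.037,0.003,7],[1,-0.019,0.04,0.003,7],[1,-0.014,0.042,0.003,7],[1,-0.009,0.043,0.003,7],[1,-0.003,0.044,0.003,7],[1,0.002,0.044,0.003,7]],
])

```text
time_s: 4.3
tool_pos: [0.5507, -0.4242, 0.2019]
ee_rot: [3.141, 0.004, 1.794]
force: [-0.0, -0.6, -0.4]
grip_width: 0.0855
```

```bash
python3 - <<'E'
from h import *
plan([.535,-.414,.11],106.6)
E
```

```text
t 4.3 pos [ 0.5507 -0.4242  0.2019] yaw 102.79 q [ -24.   30.    9.    0.  -69. -143.] w 0.08553562026583017
[[0.0045, -0.0043, 0.0306, np.float64(-1.27)], [0.0046, -0.0042, 0.0306, np.float64(-1.27)], [0.0047, -0.0041, 0.0306, np.float64(-1.27)]]
```

Call:
drive_tool([
  [[1,0.004,-0.004,0.03,-1.3],[1,0.005,-0.004,0.03,-1.3],[1,0.005,-0.004,0.03,-1.2],[1,0,0,0,0]],
])

```text
time_s: 4.7
tool_pos: [0.5433, -0.4097, 0.108]
ee_rot: [3.139, 0.006, 1.869]
force: [-0.6, -0.1, -0.8]
grip_width: 0.0856
```

```bash
python3 - <<'E'
from h import *
plan([.535,-.414,.045],106.6)
a=shot('scene','s5.png');b=shot('top','t5.png')
c=np.hstack([cv2.resize(a[130:230,240:370],(650,500)),]);cv2.imwrite('pics/c5.png',c[:,:,::-1])
cv2.imwrite('pics/c5t.png',cv2.resize(b[170:240,270:370],None,fx=7,fy=7,interpolation=cv2.INTER_CUBIC)[:,:,::-1])
E
```

```text
t 4.7 pos [ 0.5433 -0.4097  0.108 ] yaw 107.1 q [ -23.   33.   -0.    0.  -57. -140.] w 0.08563425193148429
[[-0.0008, -0.0046, 0.0315, np.float64(0.25)], [-0.0009, -0.0046, 0.0315, np.float64(0.25)]]
```

View pics/c5.png

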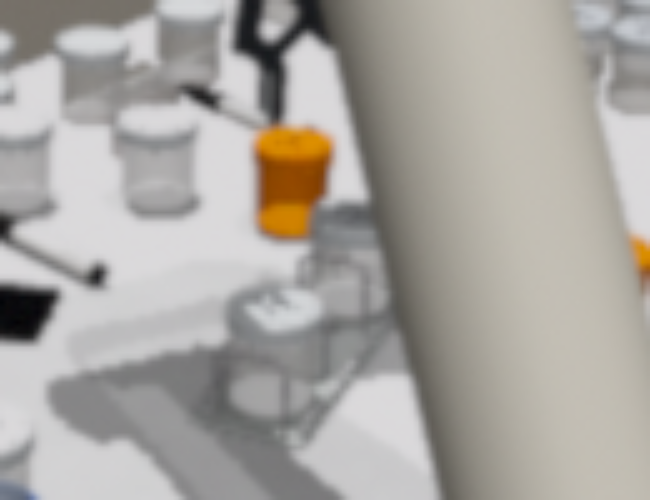

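View pics/c5t.png

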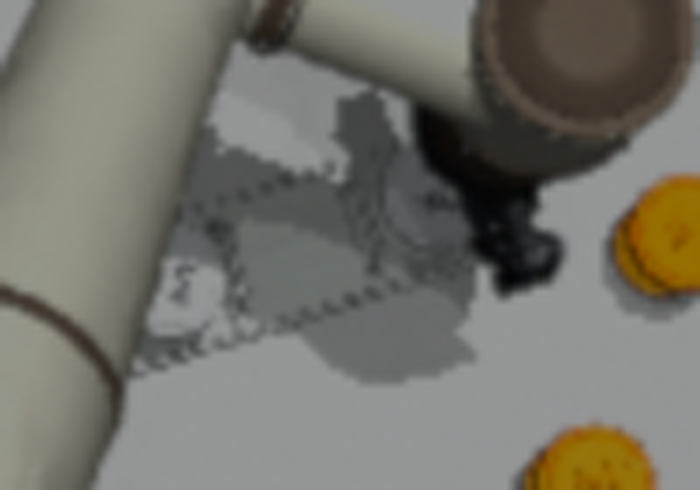

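```bash
python3 - <<'E'
from h import *
for p in([.5433,-.4097,.108],[.5433,-.4097,.18],[.535,-.414,.069]):
    for n,o,k in(('top',(270,170),7),('scene',(240,130),5)): print(p,n,(proj(n,p)-o)*k)
E
```

```text
[0.5433, -0.4097, 0.108] top [441.2664582 159.5248417]
[0.5433, -0.4097, 0.108] scene [340.36440818 150.22706159]
[0.5433, -0.4097, 0.18] top [465.95157122 136.64982263]
[0.5433, -0.4097, 0.18] scene [346.39544555  42.08835474]
[0.535, -0.414, 0.069] top [438.23106232 187.74219681]
[0.535, -0.414, 0.069] scene [351.77300141 207.88638477]
```

```bash
python3 - <<'E'
from h import *
a=np.radians(17.1);j=np.array([np.cos(a),np.sin(a),0]);c=np.array([.5433,-.4097,.108])
for s in(-1,1):
  for dz in(0.013,.05,.09):
    p=c+s*(.05)*j+[0,0,dz]
    print(s,dz,(proj('top',p)-(270,170))*7,(proj('scene',p)-(240,130))*5)
s=arm.sense();print(s['ee_rot'],s['tool_pos'])
b=cv2.imread('pics/t5.png');cv2.imwrite('pics/t5b.png',cv2.resize(b[60:260,200:460],None,fx=3,fy=3))
b=cv2.imread('pics/s5.png');cv2.imwrite('pics/s5b.png',cv2.resize(b[:,130:512],None,fx=1.5,fy=1.5))
E
```

```text
-1 0.013 [480.77580585 254.94722662] [418.30258543 143.88323296]
-1 0.05 [494.24927489 245.48660144] [422.53838205  87.82197548]
-1 0.09 [509.52728136 234.75888964] [427.25600297  25.38371754]
1 0.013 [410.65399621  56.98218641] [266.86220096 118.76760676]
1 0.05 [422.41765921  43.10812372] [268.86994096  64.0634291 ]
1 0.09 [435.75131047  27.38241706] [271.10403708   3.19180687]
[3.13281119 0.01476823 1.86975275] [ 0.5465925  -0.41225675  0.11344896]
```

View pics/t5b.png

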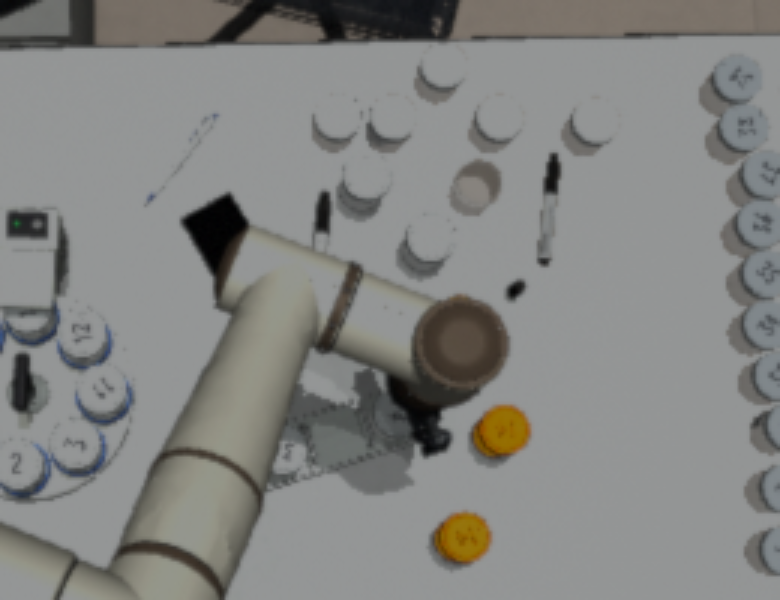

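View pics/s5b.png

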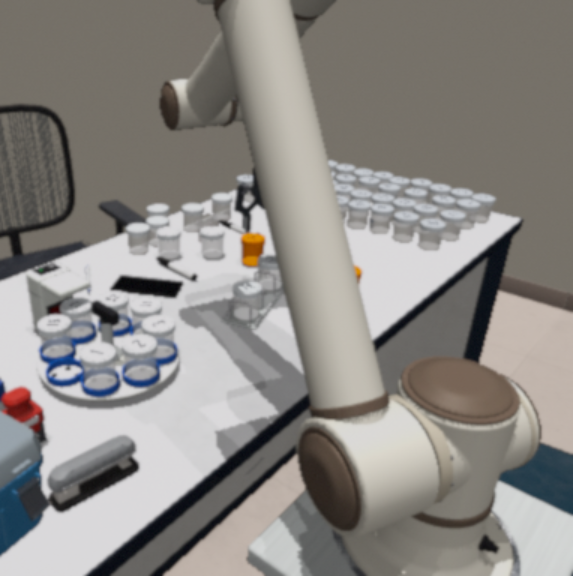

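Call:
drive_tool([
  [[1,0,0,0,0],[1,0,0,0,0]],
])

```text
time_s: 5.0
tool_pos: [0.5488, -0.4142, 0.1178]
ee_rot: [3.128, 0.021, 1.869]
force: [-1.5, -0.2, -0.4]
grip_width: 0.085
```

```bash
python3 - <<'E'
from h import *
plan([.535,-.414,.075],106.6); s=arm.sense();print(s['ee_rot'],s['joint_velocities'],s['joint_pos'],s['force'])
E
```

```text
t 5.0 pos [ 0.5488 -0.4142  0.1178] yaw 107.1 q [ -23.   32.    0.    0.  -57. -140.] w 0.0850398861885557
[[0.0042, -0.0131, 0.0428, np.float64(0.5)]]
[3.12804482 0.02050259 1.86924466] [-0.00513161 -0.01633416  0.02703909  0.0098888  -0.0051021  -0.00095312] [-0.40889829  0.56538003  0.00758459  0.00811059 -0.98939518 -2.43848145] [-1.47414977 -0.15391214 -0.44115629]
```

Call:
drive_tool([
  [[1,0,0,0,0],[1,0,0,0,0],[1,0,0,0,0]],
])

```text
time_s: 5.3
tool_pos: [0.5502, -0.4156, 0.1218]
ee_rot: [3.123, 0.025, 1.868]
force: [0.4, -1.1, 0.6]
grip_width: 0.0853
```

```bash
python3 - <<'E'
from h import *
s=arm.sense();print(s)
E
```

```text
{'time_s': 5.3, 'joint_pos': array([-0.4098284 ,  0.5617784 ,  0.01165203,  0.00871682, -0.99026304,
       -2.43868481]), 'joint_velocities': array([-0.00255936, -0.00809456,  0.00808746,  0.00089532, -0.00271457,
       -0.00124088]), 'tau': array([ 2.07938036e-03, -4.62696362e+01,  1.74041873e+01,  3.86335775e+00,
        6.19280292e-02,  2.45268347e-05]), 'tool_pos': array([ 0.5502284 , -0.41562127,  0.12179819]), 'ee_rot': array([3.12320688, 0.02531372, 1.86831316]), 'force': array([ 0.43444223, -1.08957098,  0.57620908]), 'ft_torque': array([ 0.01458393,  0.03546504, -0.02519149]), 'grip_width': 0.08530642375204658}
```

```bash
python3 - <<'E'
from h import *
plan([.535,-.414,.085],106.6)
E
```

```text
t 5.3 pos [ 0.5502 -0.4156  0.1218] yaw 107.05 q [ -23.   32.    1.    0.  -57. -140.] w 0.08530642375204658
[[0.006, -0.0141, 0.0368, np.float64(0.45)]]
```

Call:
drive_tool([
  [[1,0.002,-0.005,0.012,0.4],[1,0.002,-0.005,0.012,0],[1,0.002,-0.005,0.012,0],[1,0,0,0,0]],
])

```text
time_s: 5.7
tool_pos: [0.5332, -0.4144, 0.0826]
ee_rot: [3.123, 0.024, 1.859]
force: [-0.2, -0.2, -0.7]
grip_width: 0.0855
```

Call:
drive_tool([
  [[1,0,0,0,0],[1,0,0,0,0]],
])

```text
time_s: 5.9
tool_pos: [0.5329, -0.4145, 0.0821]
ee_rot: [3.124, 0.024, 1.859]
force: [-0.0, 0.5, -0.4]
grip_width: 0.0854
```

```bash
python3 - <<'E'
from h import *
plan([.535,-.414,.085],106.6); print(arm.sense()['joint_velocities'])
E
```

```text
t 5.9 pos [ 0.5329 -0.4145  0.0821] yaw 106.51 q [ -24.   33.   -4.    0.  -51. -140.] w 0.08543539059594162
[[-0.0001, 0.0022, -0.0029, np.float64(-0.09)]]
[-0.00093679 -0.00099349  0.00715477  0.00540618  0.00416055 -0.00175757]
```

Call:
drive_tool([
  [[1,0,0.001,0.011,0],[1,0,0.001,0.011,0],[1,0,0,0.011,0],[1,0,0,0.01,0],[1,0,0,0,0]],
])

```text
time_s: 6.4
tool_pos: [0.537, -0.4148, 0.0358]
ee_rot: [3.123, 0.025, 1.859]
force: [0.1, -0.4, 0.3]
grip_width: 0.0854
```

```bash
python3 - <<'E'
from h import *
plan([.535,-.414,.038],106.6); print(arm.sense()['ee_rot'],arm.sense()['force'])
a=shot('top','t6.png');cv2.imwrite('pics/c6.png',cv2.resize(a[170:240,270:370],None,fx=7,fy=7,interpolation=cv2.INTER_CUBIC)[:,:,::-1])
E
```

```text
t 6.4 pos [ 0.537  -0.4148  0.0358] yaw 106.52 q [ -24.   36.   -6.    1.  -46. -140.] w 0.08542469923177239
[[0.0013, -0.0017, -0.0022, np.float64(-0.08)]]
[3.12263797 0.02467274 1.85916384] [ 0.09433585 -0.37477415  0.29681154]
```

View pics/c6.png

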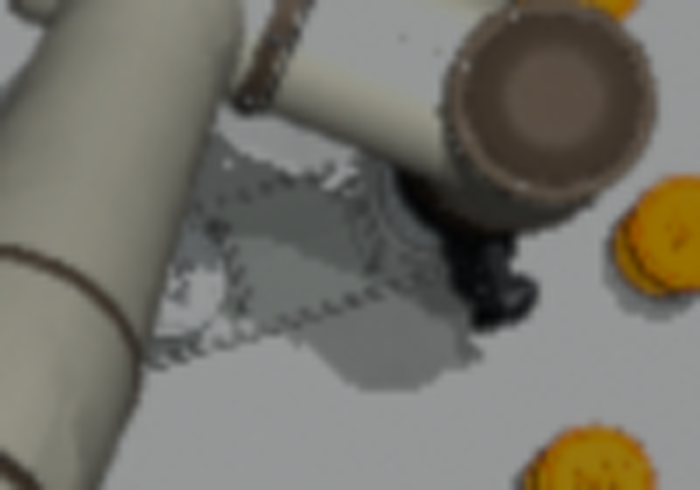

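The gripper straddles the far cup, with the near finger at about (480,270) in the crop. Closing.

Call:
drive_tool([
  [[0.5,0,-0.001,0,0],[0.4,0,0,0,0],[0.3,0,0,0,0],[0.3,0,0,0,0],[0.3,0,0,0,0],[0.3,0,0,0,0]],
], force=30)

```text
time_s: 7.05
tool_pos: [0.537, -0.4158, 0.038]
ee_rot: [3.12, 0.027, 1.859]
force: [-0.5, 0.2, -1.2]
grip_width: 0.055
```

Call:
drive_tool([
  [[0.3,0,0,-0.01,0],[0.3,0,0,-0.02,0],[0.3,0,0,-0.03,0],[0.3,0,0,-0.03,0],[0.3,0,0,-0.03,0],[0.3,0,0,-0.02,0],[0.3,0,0,-0.01,0],[0.3,0,0,0,0]],
])

```text
time_s: 7.85
tool_pos: [0.532, -0.4125, 0.1975]
ee_rot: [3.12, 0.028, 1.859]
force: [0.2, -0.0, -1.9]
grip_width: 0.0549
```

```bash
python3 - <<'E'
from h import *
plan([.45,-.18,.2],-50); print(arm.sense()['ee_rot'],arm.sense()['force'])
E
```

```text
t 7.85 pos [ 0.532  -0.4125  0.1975] yaw 106.54 q [ -24.   27.    3.    0.  -64. -140.] w 0.0548623776539347
[[0.0123, -0.0006, -0.0001, np.float64(7.83)], [0.0121, -0.0023, -0.0001, np.float64(7.83)], [0.0117, -0.0039, -0.0001, np.float64(7.83)], [0.011, -0.0055, -0.0001, np.float64(7.83)], [0.0102, -0.0069, -0.0001, np.float64(7.83)], [0.0092, -0.0083, -0.0001, np.float64(7.83)], [0.0079, -0.0094, -0.0001, np.float64(7.83)], [0.0066, -0.0104, -0.0001, np.float64(7.83)], [0.0051, -0.0112, -0.0001, np.float64(7.83)], [0.0035, -0.0118, -0.0001, np.float64(7.83)], [0.0019, -0.0122, -0.0001, np.float64(7.83)], [0.0002, -0.0123, -0.0001, np.float64(7.83)], [-0.0015, -0.0122, -0.0001, np.float64(7.83)], [-0.0031, -0.0119, -0.0001, np.float64(7.83)], [-0.0047, -0.0114, -0.0001, np.float64(7.83)], [-0.0062, -0.0106, -0.0001, np.float64(7.83)], [-0.0076, -0.0097, -0.0001, np.float64(7.83)], [-0.0089, -0.0086, -0.0001, np.float64(7.83)], [-0.0099, -0.0073, -0.0001, np.float64(7.83)], [-0.0108, -0.0059, -0.0001, np.float64(7.83)]]
[3.11996972 0.02817124 1.859443  ] [ 0.17653518 -0.0066625  -1.91508732]
```

```bash
python3 - <<'E'
from h import *
s=arm.sense();p=s['tool_pos'];planr(np.array([.45,-.18,.2])-p,np.degrees(s['ee_rot'][2]),-163.,s,p)
E
```

```text
t 7.85 pos [ 0.532  -0.4125  0.1975] yaw 106.54 q [ -24.   27.    3.    0.  -64. -140.] w 0.0548623776539347
[[0.0117, -0.0006, -0.0001, -7.76], [0.0117, 0.001, -0.0001, -7.76], [0.0115, 0.0026, -0.0001, -7.76], [0.011, 0.0041, -0.0001, -7.76], [0.0104, 0.0055, -0.0001, -7.76], [0.0095, 0.0069, -0.0001, -7.76], [0.0085, 0.0081, -0.0001, -7.76], [0.0073, 0.0092, -0.0001, -7.76], [0.006, 0.0101, -0.0001, -7.76], [0.0046, 0.0108, -0.0001, -7.76], [0.0031, 0.0113, -0.0001, -7.76], [0.0015, 0.0116, -0.0001, -7.76], [-0.0001, 0.0117, -0.0001, -7.76], [-0.0016, 0.0116, -0.0001, -7.76], [-0.0032, 0.0113, -0.0001, -7.76], [-0.0047, 0.0108, -0.0001, -7.76], [-0.0061, 0.01, -0.0001, -7.76], [-0.0074, 0.0091, -0.0001, -7.76], [-0.0086, 0.008, -0.0001, -7.76], [-0.0096, 0.0068, -0.0001, -7.76], [-0.0104, 0.0055, -0.0001, -7.76]]
```

Call:
drive_tool([
  [[0.3,0.012,-0.001,0,-7.8],[0.3,0.012,0.001,0,-7.8],[0.3,0.012,0.003,0,-7.8],[0.3,0.011,0.004,0,-7.8],[0.3,0.01,0.006,0,-7.8],[0.3,0.01,0.007,0,-7.8],[0.3,0.009,0.008,0,-7.8],[0.3,0.007,0.009,0,-7.8],[0.3,0.006,0.01,0,-7.8],[0.3,0.005,0.011,0,-7.8]],
])

```text
time_s: 8.85
tool_pos: [0.4811, -0.2949, 0.1802]
ee_rot: [-3.132, 0.006, -3.011]
force: [0.5, 0.5, -0.3]
grip_width: 0.0553
```

Call:
drive_tool([
  [[0.3,0.003,0.011,0,-7.8],[0.3,0.001,0.012,0,-7.8],[0.3,0,0.012,0,-7.8],[0.3,-0.002,0.012,0,-7.8],[0.3,-0.003,0.011,0,-7.8],[0.3,-0.005,0.011,0,-7.8],[0.3,-0.006,0.01,0,-7.8],[0.3,-0.007,0.009,0,-7.8],[0.3,-0.009,0.008,0,-7.8],[0.3,-0.01,0.006,0,-4]],
])

```text
time_s: 9.85
tool_pos: [0.4233, -0.1798, 0.1668]
ee_rot: [3.124, -0.003, -1.662]
force: [-0.3, 0.6, -1.0]
grip_width: 0.055
```

```bash
python3 - <<'E'
from h import *
s=arm.sense();p=s['tool_pos'];planr(np.array([.45,-.18,.2])-p,np.degrees(s['ee_rot'][2]),0.,s,p);print(s['ee_rot'])
a=shot('scene','s7.png');u=proj('scene',p).astype(int);print(u)
cv2.imwrite('pics/c7.png',cv2.resize(a[max(0,u[1]-60):u[1]+80,u[0]-80:u[0]+80],None,fx=4.5,fy=4,interpolation=cv2.INTER_CUBIC)[:,:,::-1])
for l in('label','labelled_cup','plain_cup'):print(l,[(np.round(q['at'],3).tolist(),round(q['confidence'],2)) for q in arm.landmark_of(l,'scene')])
E
```

```text
t 9.85 pos [ 0.4233 -0.1798  0.1668] yaw -95.22 q [ -3.  10. -27.   0. -54.  -3.] w 0.05496638857588949
[[-0.0023, -0.0266, -0.0332, 0.0]]
[ 3.12373788e+00 -2.57986080e-03 -1.66198657e+00]
[293 177]
label [([0.401, -0.166, 0.154], 0.73), ([0.517, -0.343, 0.0], 0.61), ([0.4, -0.508, 0.024], 0.56), ([0.519, -0.56, 0.021], 0.53), ([0.576, 0.104, 0.025], 0.5), ([0.657, -0.516, 0.023], 0.49)]
labelled_cup [([0.421, -0.183, 0.136], 0.87), ([0.514, -0.532, 0.001], 0.7), ([0.392, -0.488, -0.001], 0.52)]
plain_cup [([0.492, -0.278, 0.007], 0.72), ([0.661, 0.007, 0.021], 0.65), ([0.571, 0.017, -0.004], 0.28)]
```

View pics/c7.png

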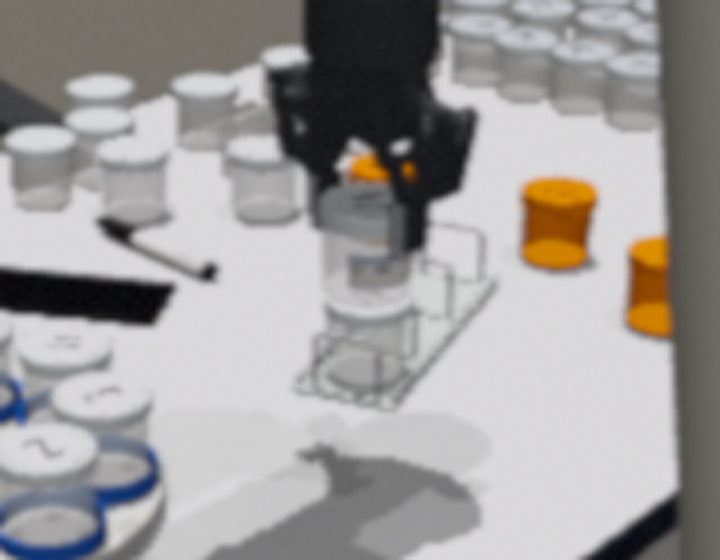

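```bash
python3 - <<'E'
from h import *
a=cv2.imread('pics/s7.png')[:,:,::-1];x=a[155:205,268:318]
h=cv2.cvtColor(cv2.resize(x,None,fx=12,fy=12,interpolation=cv2.INTER_CUBIC),cv2.COLOR_RGB2HSV).astype(float);h[...,1]*=2;h[...,2]*=1.1
cv2.imwrite('pics/c7b.png',cv2.cvtColor(np.clip(h,0,255).astype(np.uint8),cv2.COLOR_HSV2BGR))
b=shot('top','t7.png');s=arm.sense();u=proj('top',s['tool_pos']).astype(int);print(u)
cv2.imwrite('pics/t7b.png',cv2.resize(b[u[1]-40:u[1]+40,u[0]-50:u[0]+50],None,fx=7,fy=7,interpolation=cv2.INTER_CUBIC)[:,:,::-1])
for l in('label','labelled_cup'):print(l,[(np.round(q['at'],3).tolist(),round(q['confidence'],2)) for q in arm.landmark_of(l,'top')])
print(s['time_s'],arm.sense()['tool_pos'])
E
```

```text
[265 228]
label [([0.523, -0.564, 0.025], 0.68), ([0.653, -0.516, 0.022], 0.68), ([0.404, -0.505, 0.026], 0.6)]
labelled_cup [([0.516, -0.533, 0.002], 0.79), ([0.498, -0.281, 0.004], 0.7), ([0.642, -0.489, 0.003], 0.63), ([0.388, -0.484, -0.002], 0.59)]
10.1 [ 0.42458044 -0.18077987  0.16772049]
```

View pics/c7b.png

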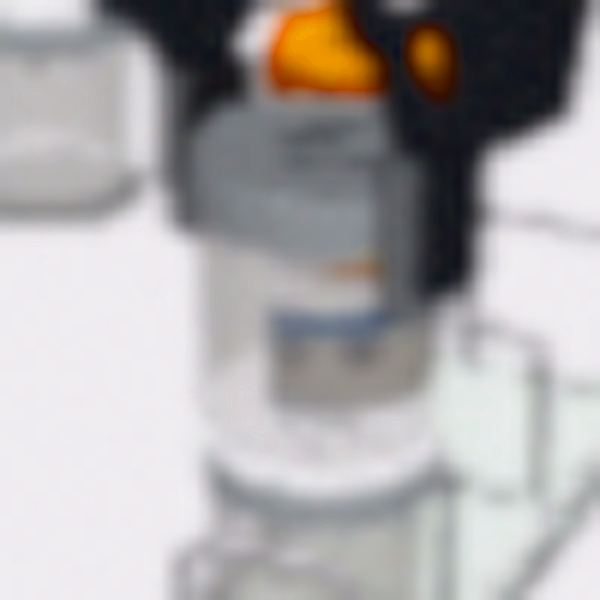

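View pics/t7b.png

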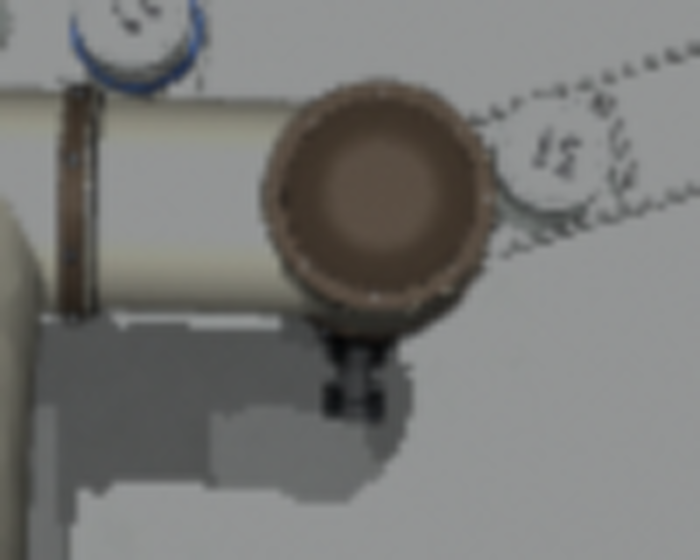

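```bash
cat >> h.py <<'E'
def overlay(src,out,foot,ang,box,k,cam='scene',half=47.5,tcp=None):
    a=cv2.imread('pics/'+src);x0,y0,x1,y1=box;a=cv2.resize(a[y0:y1,x0:x1],None,fx=k,fy=k,interpolation=cv2.INTER_CUBIC)
    cols=[(0,0,255),(0,200,0),(255,0,255)]
    def ln(P,c): 
        P=np.array([(proj(cam,p)-(x0-.0,y0))*k for p in P]).astype(int);cv2.polylines(a,[P.reshape(-1,1,2)],False,c,1)
    f=np.array(foot)
    t=np.radians(np.arange(0,361,10));ring=lambda r,z,t:[f+[r*np.cos(q),r*np.sin(q),z] for q in t]
    ln(ring(.025,0,t),(128,128,0));ln(ring(.0285,.065,t),(128,128,0))
    for A,c in zip(ang,cols):
        q=np.radians(np.linspace(A-half,A+half,20))
        P=ring(.0262,.011,q)+ring(.0275,.037,q)[::-1];P.append(P[0]);ln(P,c)
    cv2.imwrite('pics/'+out,a)
E
python3 - <<'E'
from h import *
overlay('s7.png','o7.png',[.4235,-.180,.133],[150,85,-30],(260,145,325,215),8.5)
E
```

```text
(no output)
```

View pics/o7.png

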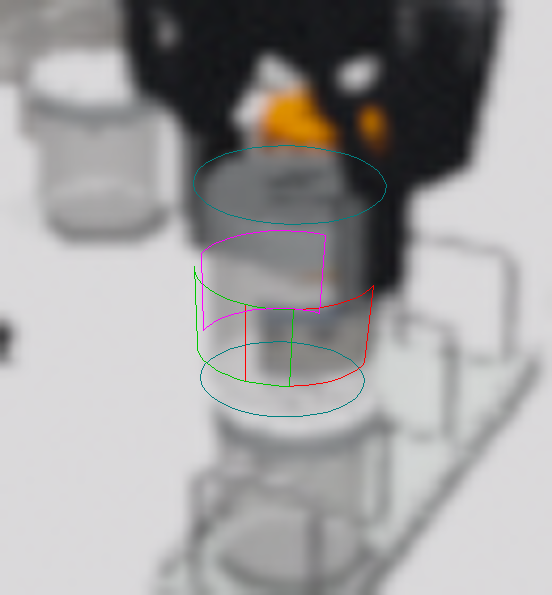

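```bash
python3 - <<'E'
from h import *
print(unproj('top',(183.27,189.1),.035),unproj('top',(183.6,189.4),.022))
s=arm.sense();p=s['tool_pos'];d=np.array([.5765,.104,.2])-p
for i in range(14):
    a=np.radians(np.degrees(s['ee_rot'][2])-66.8*i/14);w=d/14
    print(np.round([np.cos(a)*w[0]+np.sin(a)*w[1],np.sin(a)*w[0]-np.cos(a)*w[1],-w[2]],3).tolist())
E
```

```text
[0.57605795 0.10333296 0.035     ] [0.57700698 0.10402857 0.022     ]
[-0.021, -0.009, -0.002]
[-0.022, -0.007, -0.002]
[-0.022, -0.005, -0.002]
[-0.023, -0.003, -0.002]
[-0.023, -0.001, -0.002]
[-0.023, 0.001, -0.002]
[-0.023, 0.002, -0.002]
[-0.023, 0.004, -0.002]
[-0.022, 0.006, -0.002]
[-0.022, 0.008, -0.002]
[-0.021, 0.01, -0.002]
[-0.02, 0.012, -0.002]
[-0.019, 0.013, -0.002]
[-0.018, 0.015, -0.002]
```

Call:
drive_tool([
  [[0.3,0,0,-0.015,0],[0.3,0,0,-0.02,0],[0.3,0,0,-0.01,0],[0.3,-0.021,-0.009,0,4.8],[0.3,-0.022,-0.007,0,4.8],[0.3,-0.022,-0.005,0,4.8],[0.3,-0.023,-0.003,0,4.8],[0.3,-0.023,-0.001,0,4.8],[0.3,-0.023,0.001,0,4.8],[0.3,-0.023,0.002,0,4.8]],
])

```text
time_s: 11.2
tool_pos: [0.505, -0.0396, 0.2107]
ee_rot: [3.127, -0.013, -2.293]
force: [1.1, -0.2, -0.4]
grip_width: 0.0554
```

Call:
drive_tool([
  [[0.3,-0.023,0.004,0,4.8],[0.3,-0.022,0.006,0,4.8],[0.3,-0.022,0.008,0,4.8],[0.3,-0.021,0.01,0,4.8],[0.3,-0.02,0.012,0,4.8],[0.3,-0.015,0.01,0,4.8],[0.3,-0.01,0.007,0,4.8],[0.3,0,0,0,0]],
])

```text
time_s: 12.0
tool_pos: [0.5867, 0.0907, 0.2045]
ee_rot: [3.136, -0.024, -2.909]
force: [-0.8, -0.5, -0.8]
grip_width: 0.0552
```

```bash
python3 - <<'E'
from h import *
s=arm.sense();p=s['tool_pos'];print(s['ee_rot'],s['joint_velocities']);planr(np.array([.5765,.104,.2])-p,np.degrees(s['ee_rot'][2]),np.degrees(s['ee_rot'][2])+162,s,p)
shot('scene','s8.png')
u=proj('scene',p).astype(int)
z=p[2]-.034
overlay('s8.png','o8.png',[p[0],p[1],z],[np.degrees(s['ee_rot'][2])-111],(u[0]-45,u[1]-35,u[0]+45,u[1]+45),7)
for l in('label','labelled_cup'):print(l,[(np.round(q['at'],3).tolist(),round(q['confidence'],2)) for q in arm.landmark_of(l,'scene')[:3]])
E
```

```text
[ 3.13628373 -0.02355025 -2.90940521] [-0.00876801 -0.00051743 -0.01820211 -0.00583547 -0.01067466  0.02591446]
t 12.0 pos [0.5867 0.0907 0.2045] yaw -166.7 q [  24.   21.   -5.   -1.  -65. -101.] w 0.055247054468199296
[[0.0069, 0.0152, 0.0045, np.float64(-4.7)]]
label [([0.585, 0.117, 0.192], 0.93), ([0.518, -0.563, 0.025], 0.92), ([0.657, -0.515, 0.023], 0.63)]
labelled_cup [([0.643, -0.488, -0.002], 0.82), ([0.395, -0.483, -0.002], 0.68), ([0.514, -0.53, -0.003], 0.62)]
```

View pics/o8.png

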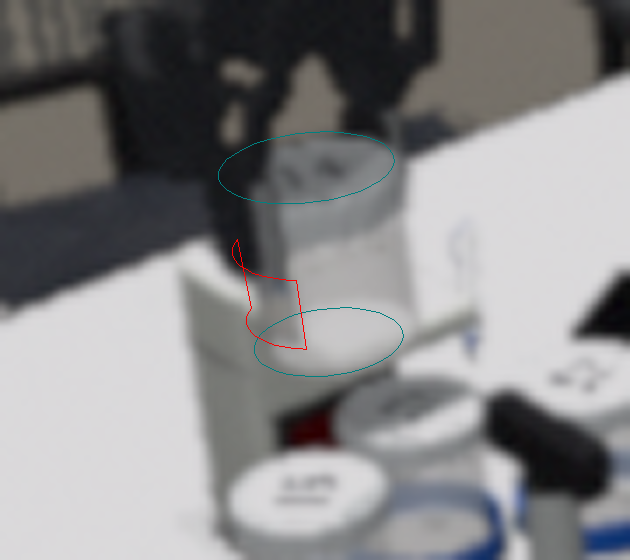

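```bash
python3 - <<'E'
from h import *
p=[.5867,.0907,.2045];u=proj('scene',p).astype(int)
a=cv2.imread('pics/s8.png')[u[1]-22:u[1]+22,u[0]-22:u[0]+22][:,:,::-1]
h=cv2.cvtColor(cv2.resize(a,None,fx=13,fy=13,interpolation=cv2.INTER_CUBIC),cv2.COLOR_RGB2HSV).astype(float);h[...,1]*=2;h[...,2]*=1.1
cv2.imwrite('pics/c8.png',cv2.cvtColor(np.clip(h,0,255).astype(np.uint8),cv2.COLOR_HSV2BGR))
E
```

```text
(no output)
```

View pics/c8.png

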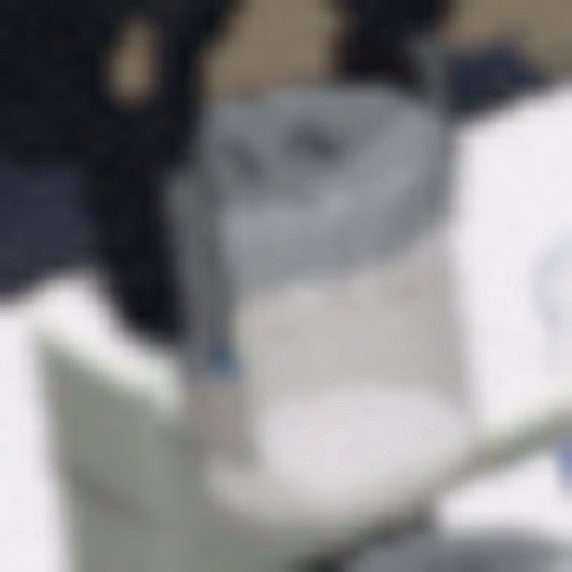

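Call:
drive_tool([
  [[0.3,0,0,0,-8],[0.3,0,0,0,-8],[0.3,0,0,0,-8],[0.3,0,0,0,-8],[0.3,0,0,0,-8],[0.3,0,0,0,-8],[0.3,0,0,0,-8],[0.3,0,0,0,-8],[0.3,0,0,0,-8],[0.3,0,0,0,0]],
])

```text
time_s: 13.15
tool_pos: [0.5804, 0.0799, 0.207]
ee_rot: [3.116, -0.001, -1.6]
force: [-0.2, -0.4, -0.4]
grip_width: 0.0554
```

```bash
python3 - <<'E'
from h import *
s=arm.sense();p=s['tool_pos'];print(p,s['ee_rot'],np.degrees(s['ee_rot'][2]))
shot('scene','s9.png');u=proj('scene',p).astype(int)
a=cv2.imread('pics/s9.png')[u[1]-22:u[1]+22,u[0]-22:u[0]+22][:,:,::-1]
h=cv2.cvtColor(cv2.resize(a,None,fx=13,fy=13,interpolation=cv2.INTER_CUBIC),cv2.COLOR_RGB2HSV).astype(float);h[...,1]*=2;h[...,2]*=1.1
cv2.imwrite('pics/c9.png',cv2.cvtColor(np.clip(h,0,255).astype(np.uint8),cv2.COLOR_HSV2BGR))
for l in('label','labelled_cup'):print(l,[(np.round(q['at'],3).tolist(),round(q['confidence'],2)) for q in arm.landmark_of(l,'scene')[:3]])
E
```

```text
[0.58041731 0.07988617 0.20698939] [ 3.11596542e+00 -5.89408625e-04 -1.59958054e+00] -91.64921387307531
label [([0.519, -0.562, 0.023], 0.67), ([0.404, -0.509, 0.022], 0.62), ([0.554, 0.089, 0.2], 0.57)]
labelled_cup [([0.643, -0.49, -0.002], 0.89), ([0.515, -0.53, 0.002], 0.78), ([0.58, 0.073, 0.179], 0.63)]
```

View pics/c9.png

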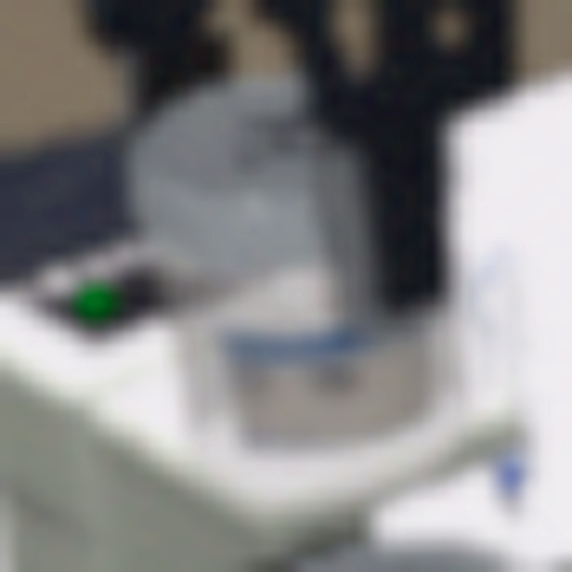

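Call:
drive_tool([
  [[0.3,-0.002,-0.002,0,7.5],[0.3,-0.002,-0.002,0,7.5],[0.3,-0.002,-0.002,0,7.5],[0.3,-0.002,-0.002,0,7.5],[0.3,-0.002,-0.002,0,7.5],[0.3,0,0,0,7.5],[0.3,0,0,0,7.5],[0.3,0,0,0,7.5],[0.3,0,0,0,5],[0.3,0,0,0,0]],
])

```text
time_s: 14.3
tool_pos: [0.5925, 0.0854, 0.2066]
ee_rot: [3.133, -0.025, -2.803]
force: [-0.2, -1.0, -1.1]
grip_width: 0.0554
```

```bash
python3 - <<'E'
from h import *
s=arm.sense();print(s['ee_rot'],s['joint_velocities']);plan([.5765,.104,.13],-162)
E
```

```text
[ 3.13266865 -0.02460864 -2.80335329] [-0.0001243  -0.0007251  -0.00261209 -0.00201949  0.00198221  0.00870286]
t 14.3 pos [0.5925 0.0854 0.2066] yaw -160.62 q [ 23.  21.  -4.  -1. -66. -94.] w 0.05540893065033884
[[0.0045, 0.0114, 0.0383, np.float64(0.69)], [0.0046, 0.0114, 0.0383, np.float64(0.69)]]
```

Call:
drive_tool([
  [[0.3,0.003,0.008,0.015,0.7],[0.3,0.003,0.008,0.02,0.7],[0.3,0.003,0.007,0.02,0],[0.3,0,0,0.015,0],[0.3,0,0,0,0]],
])

```text
time_s: 14.8
tool_pos: [0.575, 0.1045, 0.1361]
ee_rot: [3.133, -0.021, -2.825]
force: [0.0, 0.3, -0.4]
grip_width: 0.0553
```

```bash
python3 - <<'E'
from h import *
s=arm.sense();print(s['ee_rot'],s['joint_velocities']);plan([.5765,.104,.085],-162)
shot('scene','s10.png');p=s['tool_pos']
overlay('s10.png','o10.png',[p[0],p[1],p[2]-.034],[85],(120,180,210,260),7)
a=shot('top','t10.png');cv2.imwrite('pics/c10.png',cv2.resize(a[140:230,150:250],None,fx=6,fy=6,interpolation=cv2.INTER_CUBIC)[:,:,::-1])
E
```

```text
[ 3.13329752 -0.02127909 -2.8247688 ] [ 0.00635921 -0.0212067   0.02327079  0.01504649 -0.00626896  0.00472957]
t 14.8 pos [0.575  0.1045 0.1361] yaw -161.85 q [ 26.  24. -12.  -1. -56. -97.] w 0.05533875637581365
[[-0.0006, -0.0005, 0.0256, np.float64(0.08)], [-0.0006, -0.0005, 0.0256, np.float64(0.08)]]
```

View pics/o10.png

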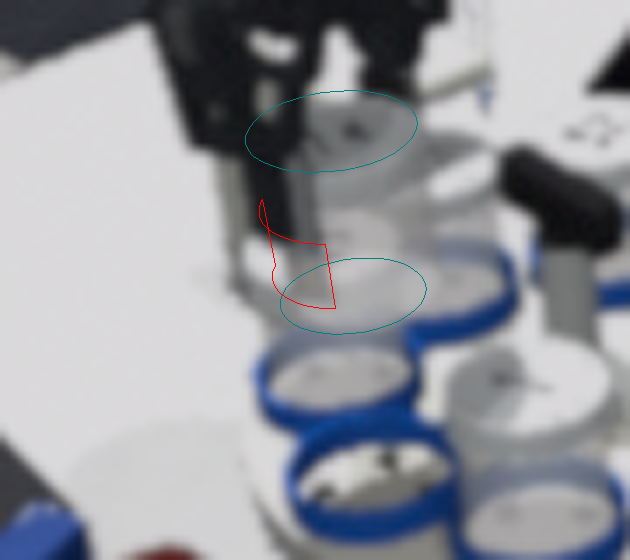

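View pics/c10.png

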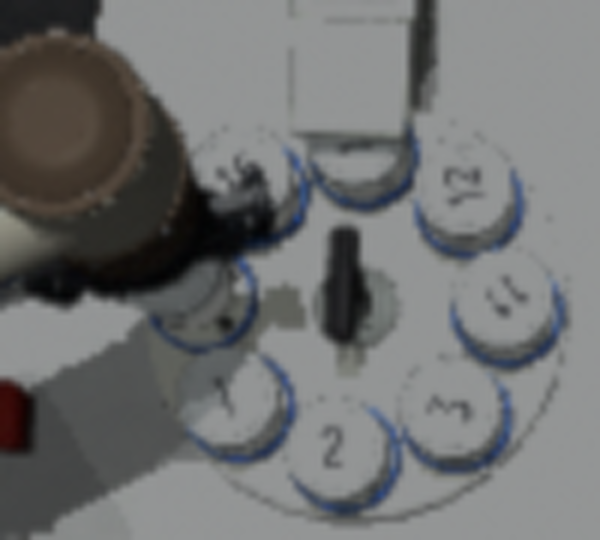

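Call:
drive_tool([
  [[0.3,-0.002,0.0,0.012,0],[0.3,-0.001,0.0,0.014,0],[0.3,-0.001,0,0.013,0],[0.3,0,0,0.006,0],[0.3,0,0,0,0]],
])

```text
time_s: 15.4
tool_pos: [0.5831, 0.1068, 0.0939]
ee_rot: [3.133, -0.009, -2.824]
force: [-0.2, -0.1, -1.0]
grip_width: 0.0555
```

```bash
python3 - <<'E'
from h import *
s=arm.sense();print(s['ee_rot'],s['joint_velocities']);plan([.5785,.105,.06],-162)
shot('scene','s11.png');p=s['tool_pos']
overlay('s11.png','o11.png',[p[0]-.002,p[1]-.001,p[2]-.034],[85],(120,180,210,260),7)
E
```

```text
[ 3.13332091 -0.0087449  -2.82423498] [-1.84325652e-03  8.08435921e-05  5.44549900e-03  3.12514575e-03
  4.25116270e-04  8.90877294e-04]
t 15.4 pos [0.5831 0.1068 0.0939] yaw -161.82 q [ 26.  27. -14.  -1. -50. -97.] w 0.055515855783977275
[[0.0049, -0.0003, 0.0339, np.float64(0.18)]]
```

View pics/o11.png

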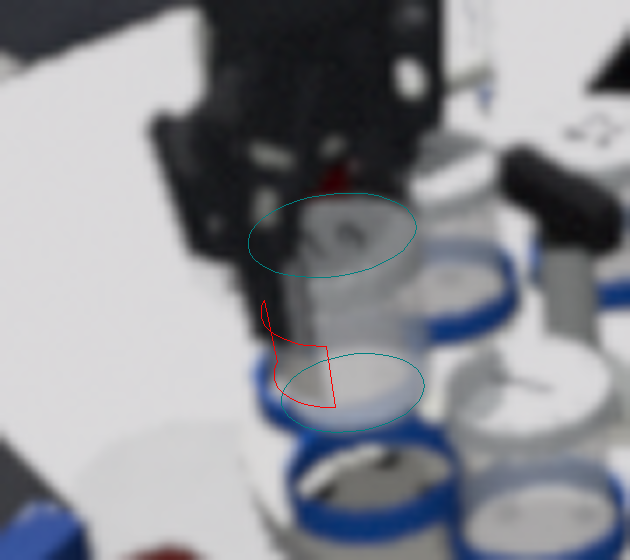

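```bash
python3 - <<'E'
from h import *
a=cv2.imread('pics/s1.png') if 0 else cv2.imread('pics/scene1.png')
k=9;x0,y0=140,215;a=cv2.resize(a[y0:y0+60,x0:x0+75],None,fx=k,fy=k,interpolation=cv2.INTER_CUBIC)
t=np.radians(np.arange(0,361,10))
for r,c in((.0325,(0,0,255)),(.0295,(0,255,0))):
    P=np.array([(proj('scene',[.5765+r*np.cos(q),.104+r*np.sin(q),.035])-(x0,y0)+.5)*k for q in t]).astype(int);cv2.polylines(a,[P.reshape(-1,1,2)],True,c,1)
cv2.imwrite('pics/o12.png',a)
b=cv2.imread('pics/top1.png');x0,y0=160,165;b=cv2.resize(b[y0:y0+50,x0:x0+60],None,fx=10,fy=10,interpolation=cv2.INTER_CUBIC)
for r,c in((.0325,(0,0,255)),(.0295,(0,255,0))):
    P=np.array([(proj('top',[.5765+r*np.cos(q),.104+r*np.sin(q),.035])-(x0,y0)+.5)*10 for q in t]).astype(int);cv2.polylines(b,[P.reshape(-1,1,2)],True,c,1)
cv2.imwrite('pics/o13.png',b)
E
```

```text
(no output)
```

View pics/o12.png

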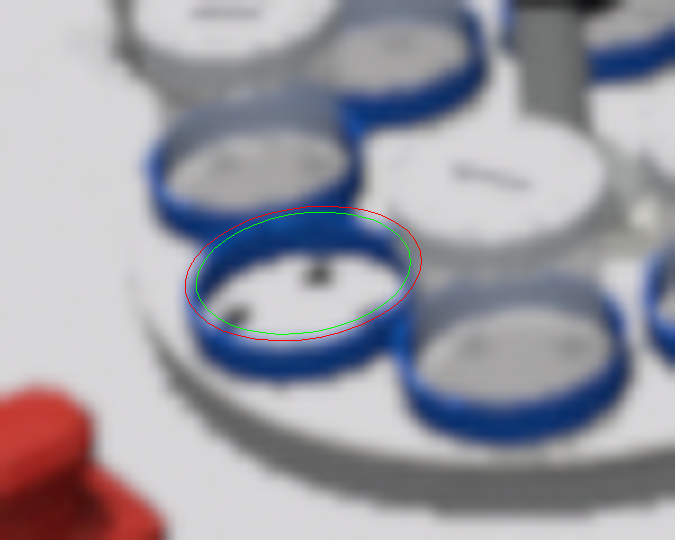

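View pics/o13.png

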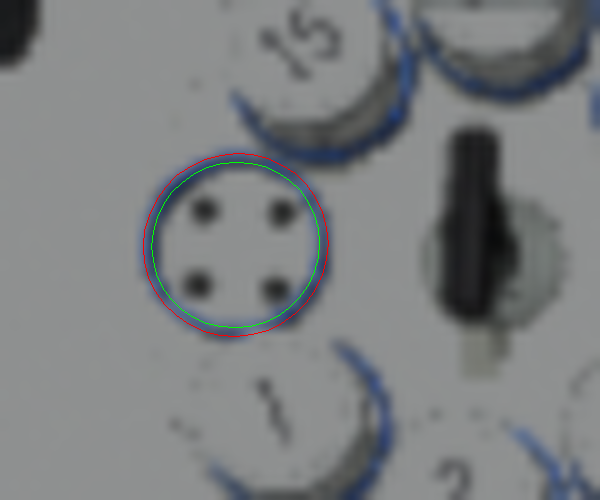

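Call:
drive_tool([
  [[0.3,0.005,0,0.0,0],[0.3,0.001,0,0.01,0],[0.3,0,0,0.01,0],[0.3,0,0,0.006,0],[0.3,0,0,0,0]],
])

```text
time_s: 15.95
tool_pos: [0.5775, 0.1052, 0.0676]
ee_rot: [3.133, -0.005, -2.824]
force: [-0.8, -0.7, -1.2]
grip_width: 0.0553
```

```bash
python3 - <<'E'
from h import *
s=arm.sense();print(s['ee_rot'],s['force']);plan([.578,.105,.056],-162)
E
```

```text
[ 3.13317931 -0.005378   -2.82396664] [-0.75149309 -0.72769896 -1.15018757]
t 15.95 pos [0.5775 0.1052 0.0676] yaw -161.8 q [ 26.  28. -16.  -1. -46. -97.] w 0.05531818803548828
[[-0.0004, -0.0004, 0.0116, np.float64(0.2)]]
```

Call:
drive_tool([
  [[0.3,0,0,0.005,0],[0.3,0,0,0.004,0],[0.3,0,0,0.002,0],[0.3,0,0,0,0]],
])

```text
time_s: 16.35
tool_pos: [0.5778, 0.1054, 0.0556]
ee_rot: [3.133, -0.005, -2.824]
force: [-0.0, 0.5, -0.2]
grip_width: 0.0551
```

```bash
python3 - <<'E'
from h import *
s=arm.sense();print(s['ee_rot'],s['force']);plan([.578,.105,.056],-162)
shot('scene','s14.png');p=s['tool_pos']
overlay('s14.png','o14.png',[p[0]-.002,p[1]-.001,p[2]-.034],[85],(120,190,210,270),7)
E
```

```text
[ 3.13343125 -0.00504742 -2.82362534] [-0.00774819  0.50940699 -0.20800325]
t 16.35 pos [0.5778 0.1054 0.0556] yaw -161.78 q [ 26.  29. -17.  -1. -45. -97.] w 0.05508709998054297
[[-0.0001, -0.0005, -0.0004, np.float64(0.22)]]
```

View pics/o14.png

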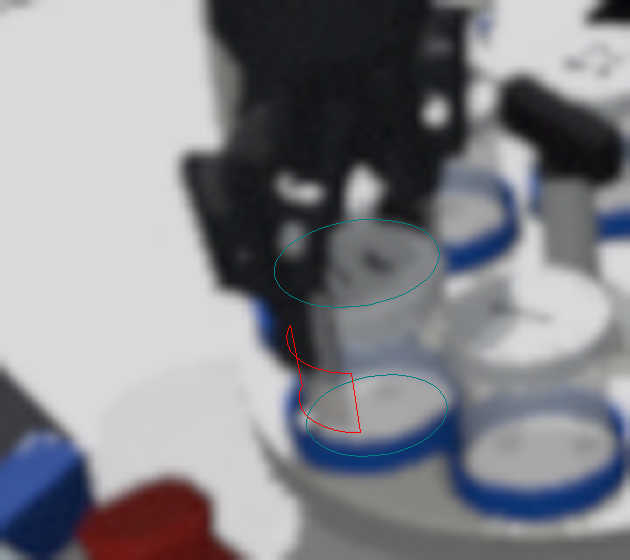

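Call:
drive_tool([
  [[0.3,0,0,0.002,0],[0.3,0,0,0,0]],
])

```text
time_s: 16.6
tool_pos: [0.5791, 0.1054, 0.0558]
ee_rot: [3.134, -0.002, -2.823]
force: [-0.1, -0.4, -1.3]
grip_width: 0.0547
```

Call:
drive_tool([
  [[0.3,0,0,0.002,0],[0.3,0,0,0,0]],
])

```text
time_s: 16.8
tool_pos: [0.5801, 0.1054, 0.0557]
ee_rot: [3.135, 0.0, -2.822]
force: [-0.5, -0.1, -0.3]
grip_width: 0.0552
```

Call:
drive_tool([
  [[0.7,0,0,0,0],[0.8,0,0,0,0],[0.85,0,0,0,0],[0.85,0,0,0,0],[0.85,0,0,0,0]],
])

```text
time_s: 17.3
tool_pos: [0.5798, 0.1056, 0.0548]
ee_rot: [3.135, -0.0, -2.822]
force: [0.2, 0.5, -0.4]
grip_width: 0.0724
```

```bash
python3 - <<'E'
from h import *
s=arm.sense();print(s['ee_rot'],s['force']);plan([.578,.105,.056],-162)
a=shot('scene','s15.png')
cv2.imwrite('pics/c15.png',cv2.resize(a[190:270,120:210],None,fx=7,fy=7,interpolation=cv2.INTER_CUBIC)[:,:,::-1])
for l in('label','labelled_cup'):print(l,[(np.round(q['at'],3).tolist(),round(q['confidence'],2)) for q in arm.landmark_of(l,'scene')[:5]])
E
```

```text
[ 3.13464469e+00 -6.63377989e-05 -2.82221529e+00] [ 0.23380847  0.47181026 -0.37488987]
t 17.3 pos [0.5798 0.1056 0.0548] yaw -161.7 q [ 26.  29. -17.  -1. -44. -97.] w 0.07239953351166459
[[0.0019, 0.0, -0.0012, np.float64(0.3)]]
label [([0.576, 0.133, 0.043], 0.81), ([0.655, -0.516, 0.022], 0.79)]
labelled_cup [([0.574, 0.102, 0.026], 0.97)]
```

View pics/c15.png

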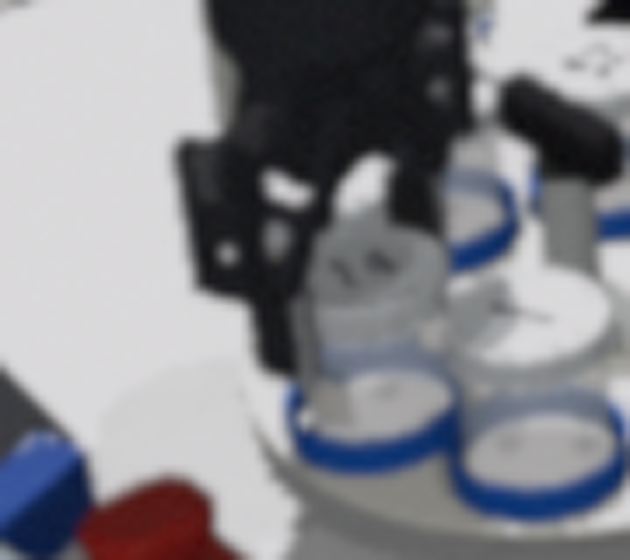

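Call:
drive_tool([
  [[0.9,0,0,-0.01,0],[0.9,0,0,-0.02,0],[0.9,0,0,-0.03,0],[0.9,0,0,-0.03,0],[0.9,0,0,-0.03,0],[0.9,0,0,-0.01,0],[0.9,0,0,0,0]],
])

```text
time_s: 18.15
tool_pos: [0.5801, 0.1043, 0.193]
ee_rot: [3.135, 0.001, -2.822]
force: [0.4, -0.1, -0.9]
grip_width: 0.077
```

```bash
python3 - <<'E'
from h import *
s=arm.sense();print(s['ee_rot'],s['force'])
a=shot('scene','s16.png')
cv2.imwrite('pics/c16.png',cv2.resize(a[190:270,120:250],None,fx=6,fy=6,interpolation=cv2.INTER_CUBIC)[:,:,::-1])
for l in('label','labelled_cup','empty_place','handle','carousel','read_point'):print(l,[(np.round(q['at'],3).tolist(),round(q['confidence'],2)) for q in arm.landmark_of(l,'scene')[:5]])
plan([.574,.015,.18],-94)
E
```

```text
[ 3.13532696e+00  5.24847609e-04 -2.82205523e+00] [ 0.41633781 -0.06795961 -0.88404288]
label [([0.574, 0.131, 0.044], 0.85), ([0.658, -0.516, 0.022], 0.76), ([0.519, -0.561, 0.022], 0.65), ([0.405, -0.51, 0.024], 0.57)]
labelled_cup [([0.572, 0.102, 0.024], 0.94), ([0.516, -0.532, -0.002], 0.7), ([0.641, -0.488, -0.006], 0.65), ([0.391, -0.486, -0.001], 0.55)]
empty_place [([0.577, 0.105, 0.022], 0.59)]
handle [([0.664, 0.008, 0.024], 0.71), ([0.574, 0.016, 0.101], 0.62)]
carousel [([0.572, 0.019, -0.003], 0.64)]
read_point [([0.663, 0.008, 0.022], 0.89), ([0.577, 0.101, 0.023], 0.67)]
t 18.5 pos [0.5788 0.1038 0.1895] yaw -161.69 q [ 26.  21.  -8.  -0. -62. -97.] w 0.07683282208072349
[[0.0036, -0.0092, 0.0011, np.float64(-7.52)], [0.0048, -0.0087, 0.0011, np.float64(-7.52)], [0.0059, -0.008, 0.0011, np.float64(-7.52)], [0.0069, -0.0071, 0.0011, np.float64(-7.52)], [0.0077, -0.0062, 0.0011, np.float64(-7.52)], [0.0085, -0.0051, 0.0011, np.float64(-7.52)], [0.0091, -0.0039, 0.0011, np.float64(-7.52)], [0.0095, -0.0027, 0.0011, np.float64(-7.52)], [0.0098, -0.0014, 0.0011, np.float64(-7.52)]]
```

View pics/c16.png

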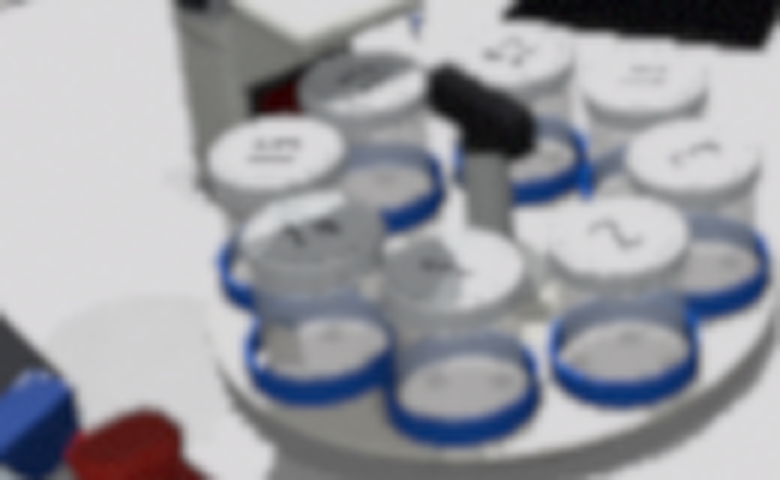

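Call:
drive_tool([
  [[0.9,0.01,-0.02,0,-7.5],[0.9,0.012,-0.02,0,-7.5],[0.9,0.015,-0.018,0,-7.5],[0.9,0.013,-0.012,0,-7.5],[0.9,0,0,0,-7.5],[0.9,0,0,0,-7.5],[0.9,0,0,0,-7.5],[0.9,0,0,0,-7.5],[0.9,0,0,0,-7.5],[0.9,0,0,0,-7.5]],
])

```text
time_s: 19.5
tool_pos: [0.5659, 0.0133, 0.1798]
ee_rot: [3.117, 0.001, -1.46]
force: [0.3, -0.5, -0.6]
grip_width: 0.077
```

Call:
drive_tool([
  [[0.7,0,0,0,-7.5],[0.7,0,0,0,-7.5],[0.7,0,0,0,-7.5],[0.7,0,0,0,-7.5],[0.7,0,0,0,-7.5],[0.7,0,0,0,-7.5],[0.7,0,0,0,-7.5],[0.7,0,0,0,-6],[0.7,0,0,0,0],[0.7,0,0,0,0]],
])

```text
time_s: 20.5
tool_pos: [0.5629, 0.0126, 0.171]
ee_rot: [3.12, 0.035, -0.397]
force: [-1.0, 0.5, -0.6]
grip_width: 0.0596
```

```bash
python3 - <<'E'
from h import *
s=arm.sense();print(s['ee_rot'],s['joint_velocities'])
plan([.574,.015,.14],-4)
# handle from top1: end centres in image t4 scale (6.5)
im=cv2.imread('pics/top1.png');x=im[165:215,195:225];m=(x.max(2)<45).astype(np.uint8)
n,lab,st,ce=cv2.connectedComponentsWithStats(m);i=1+np.argmax(st[1:,4]);print(st[i],ce[i]+[195,165]);c=ce[i]+[195,165];print(unproj('top',c,.112))
r=cv2.minAreaRect(np.argwhere(lab==i)[:,::-1].astype(np.float32));print(r)
E
```

```text
[ 3.12015027  0.03548057 -0.39746688] [ 0.00047046  0.00615087 -0.00488388 -0.00174376  0.00179746  0.00306505]
t 20.5 pos [0.5629 0.0126 0.171 ] yaw -22.77 q [ 18.  20. -12.  -0. -61.  50.] w 0.05957624910747933
[[0.0031, -0.0022, 0.0103, np.float64(-6.26)], [0.0033, -0.0018, 0.0103, np.float64(-6.26)], [0.0035, -0.0015, 0.0103, np.float64(-6.26)]]
[10 14  6 18 81] [207.13580247 188.01234568]
[0.56624315 0.01207433 0.112     ]
((12.5, 22.5), (17.0, 5.0), 90.0)
```

Call:
drive_tool([
  [[0.6,0.003,-0.002,0,-6.6],[0.6,0.004,-0.001,0,-6.6],[0.6,0.003,-0.001,0,-6.6],[0.6,0,0,0.01,0],[0.6,0,0,0.01,0],[0.6,0,0,0,0]],
])

```text
time_s: 21.1
tool_pos: [0.5718, 0.0133, 0.1468]
ee_rot: [3.133, 0.045, -0.053]
force: [-0.5, -0.2, 0.4]
grip_width: 0.051
```

```bash
python3 - <<'E'
from h import *
s=arm.sense();print(s['ee_rot'],s['joint_velocities'])
plan([.573,.0145,.13],-3)
a=shot('scene','s17.png')
cv2.imwrite('pics/c17.png',cv2.resize(a[150:270,120:280],None,fx=5,fy=5,interpolation=cv2.INTER_CUBIC)[:,:,::-1])
b=shot('top','t17.png')
cv2.imwrite('pics/c17t.png',cv2.resize(b[140:230,150:270],None,fx=6,fy=6,interpolation=cv2.INTER_CUBIC)[:,:,::-1])
E
```

```text
[ 3.13252259  0.04471429 -0.05339507] [-0.00071875 -0.00555235  0.00787424  0.00730371 -0.00091154 -0.02577488]
t 21.1 pos [0.5718 0.0133 0.1468] yaw -3.06 q [ 17.  22. -12.  -0. -58.  70.] w 0.051041431645777104
[[0.0012, -0.0013, 0.0168, np.float64(-0.06)]]
```

View pics/c17.png

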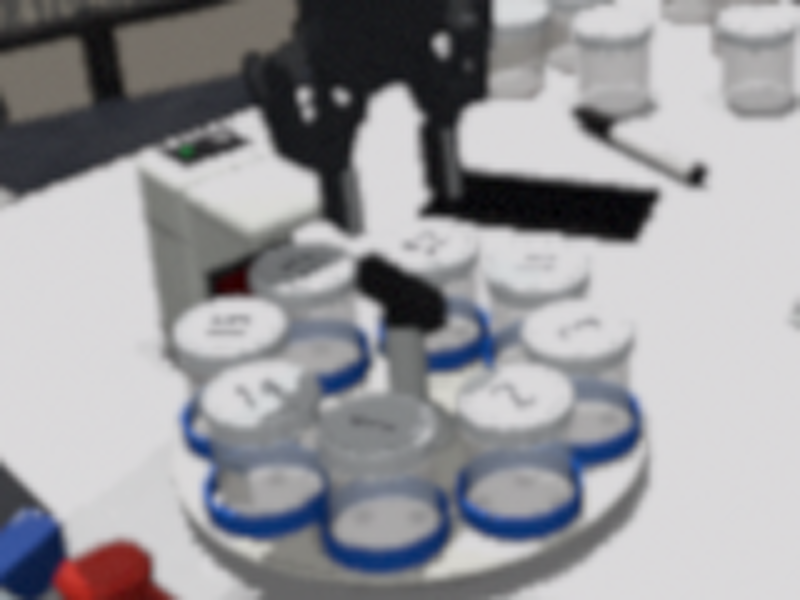

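View pics/c17t.png

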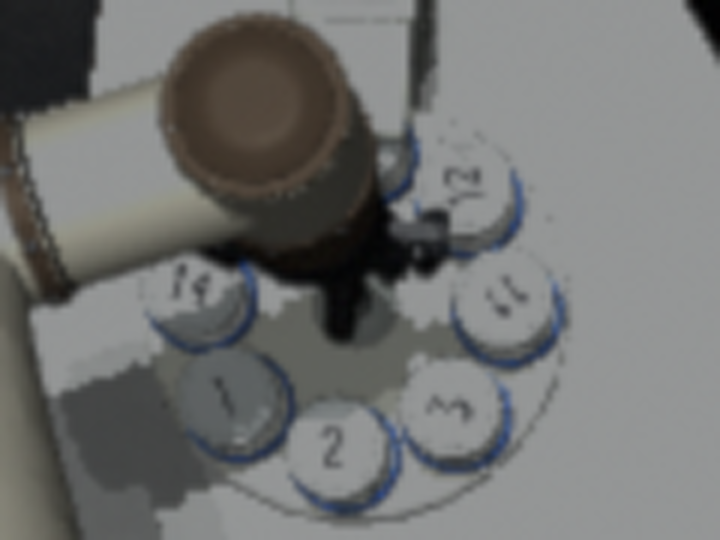

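Call:
drive_tool([
  [[0.6,0.001,0,0.01,0],[0.6,0.001,0,0.012,0],[0.6,0,0,0.01,0],[0.6,0,0,0.006,0],[0.6,0,0,0,0]],
])

```text
time_s: 21.7
tool_pos: [0.5729, 0.0129, 0.1068]
ee_rot: [3.133, 0.042, -0.054]
force: [0.5, 1.0, -0.2]
grip_width: 0.0515
```

```bash
python3 - <<'E'
from h import *
s=arm.sense();print(s['ee_rot'],s['force'])
plan([.573,.0145,.1],-3)
a=shot('scene','s18.png')
cv2.imwrite('pics/c18.png',cv2.resize(a[150:270,120:280],None,fx=5,fy=5,interpolation=cv2.INTER_CUBIC)[:,:,::-1])
E
```

```text
[ 3.13268568  0.04240786 -0.05408018] [ 0.52610856  1.02455193 -0.16925636]
t 21.7 pos [0.5729 0.0129 0.1068] yaw -3.1 q [ 17.  25. -14.  -0. -53.  70.] w 0.05145183311827684
[[0.0, -0.0016, 0.0068, np.float64(-0.1)]]
```

View pics/c18.png

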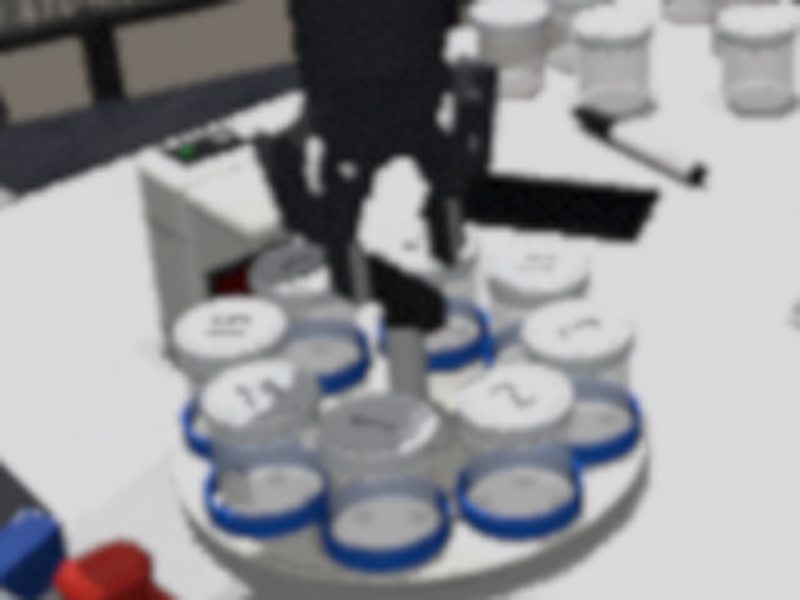

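Call:
drive_tool([
  [[0.5,0,-0.001,0.005,0],[0.4,0,0,0.002,0],[0.3,0,0,0,0],[0.2,0,0,0,0],[0.1,0,0,0,0],[0,0,0,0,0],[0,0,0,0,0],[0,0,0,0,0]],
], force=50)

```text
time_s: 22.55
tool_pos: [0.5737, 0.0153, 0.1007]
ee_rot: [3.135, 0.039, -0.054]
force: [0.7, 1.2, -1.1]
grip_width: 0.0144
```

Call:
drive_tool([
  [[0,0,0,0,5],[0,0,0,0,5],[0,0,0,0,5],[0,0,0,0,5],[0,0,0,0,5],[0,0,0,0,5],[0,0,0,0,5],[0,0,0,0,5],[0,0,0,0,5],[0,0,0,0,0]],
])

```text
time_s: 23.55
tool_pos: [0.5728, 0.0133, 0.1008]
ee_rot: [3.11, 0.023, -0.868]
force: [-1.2, -0.0, -1.7]
grip_width: 0.0147
```

```bash
python3 - <<'E'
from h import *
s=arm.sense();print(s['ee_rot'],s['force'],s['ft_torque'])
plan([.5735,.0153,.1],-48)
a=shot('scene','s19.png')
cv2.imwrite('pics/c19.png',cv2.resize(a[150:270,120:280],None,fx=5,fy=5,interpolation=cv2.INTER_CUBIC)[:,:,::-1])
E
```

```text
[ 3.11043841  0.02284355 -0.86761173] [-1.21709448 -0.04826598 -1.67848154] [ 0.90420656 -0.1759905   0.00549864]
t 23.55 pos [0.5728 0.0133 0.1008] yaw -49.71 q [ 17.  25. -15.  -1. -52.  23.] w 0.01470338281513238
[[-0.001, -0.0018, 0.0008, np.float64(-1.71)]]
```

View pics/c19.png

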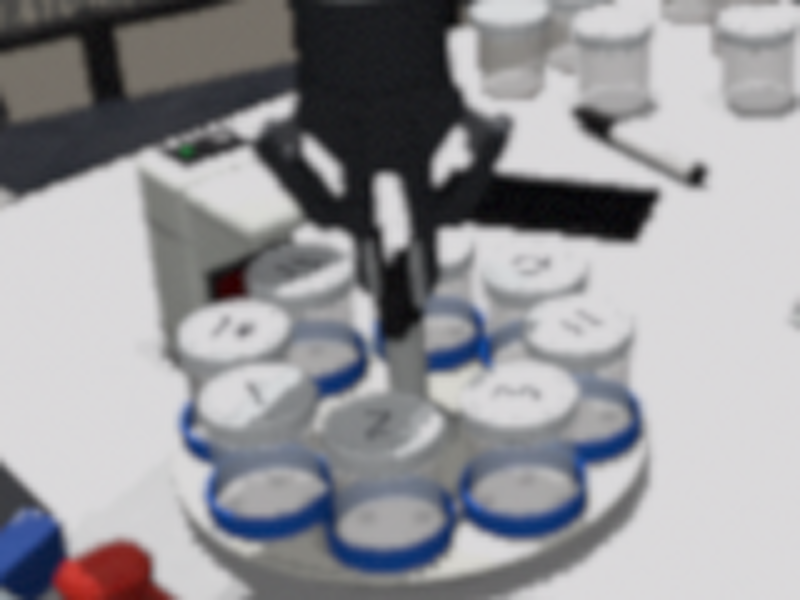

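Call:
drive_tool([
  [[0,0,0,0,5],[0,0,0,0,5],[0,0,0,0,5],[0,0,0,0,5],[0,0,0,0,5],[0,0,0,0,5],[0,0,0,0,5],[0,0,0,0,5],[0,0,0,0,3],[0,0,0,0,0]],
])

```text
time_s: 24.6
tool_pos: [0.5707, 0.0124, 0.1008]
ee_rot: [3.102, -0.005, -1.622]
force: [-1.5, 0.5, -1.5]
grip_width: 0.0148
```

```bash
python3 - <<'E'
from h import *
s=arm.sense();print(s['ee_rot'],s['force'],s['ft_torque'])
plan([.5735,.0153,.1],-93)
a=shot('scene','s20.png')
cv2.imwrite('pics/c20.png',cv2.resize(a[150:270,120:280],None,fx=5,fy=5,interpolation=cv2.INTER_CUBIC)[:,:,::-1])
E
```

```text
[ 3.10158705 -0.00489072 -1.6218672 ] [-1.46570957  0.47704448 -1.46061475] [ 0.33128909 -0.26773356 -0.0419084 ]
t 24.6 pos [0.5707 0.0124 0.1008] yaw -92.93 q [ 17.  25. -15.  -1. -52. -20.] w 0.01475929681097173
[[-0.0031, -0.0027, 0.0008, np.float64(0.07)]]
```

View pics/c20.png

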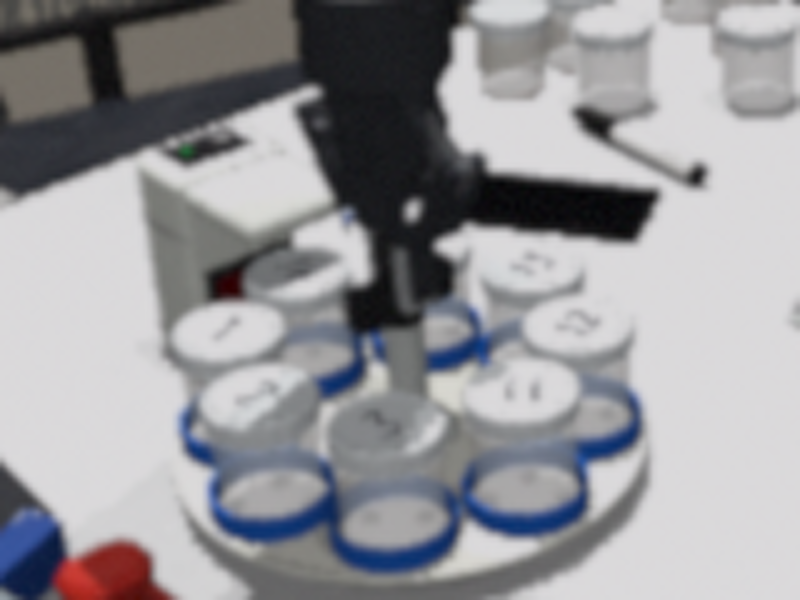

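Call:
drive_tool([
  [[0.2,0,0,0,0],[0.35,0,0,0,0],[0.45,0,0,0,0],[0.45,0,0,0,0],[0.45,0,0,-0.01,0],[0.45,0,0,-0.02,0],[0.45,0,0,-0.03,0],[0.45,0,0,-0.03,0],[0.45,0,0,-0.02,0],[0.45,0,0,0,0]],
])

```text
time_s: 25.65
tool_pos: [0.5764, 0.0118, 0.2186]
ee_rot: [3.102, -0.008, -1.614]
force: [0.1, 0.4, -0.3]
grip_width: 0.0385
```

```bash
python3 - <<'E'
from h import *
s=arm.sense();print(s['ee_rot'],s['force'],s['grip_width'])
plan([.42,-.2,.3])
E
```

```text
[ 3.10238839 -0.00849552 -1.61403423] [ 0.10783735  0.36756855 -0.31012554] 0.03848570590947675
t 25.65 pos [0.5764 0.0118 0.2186] yaw -92.48 q [ 17.  19.  -6.  -0. -67. -19.] w 0.03848570590947675
[[0.0312, 0.021, -0.0116, 0.0], [0.0312, 0.021, -0.0116, 0.0], [0.0312, 0.021, -0.0116, 0.0], [0.0312, 0.021, -0.0116, 0.0], [0.0312, 0.021, -0.0116, 0.0], [0.0312, 0.021, -0.0116, 0.0], [0.0312, 0.021, -0.0116, 0.0]]
```

Clearing the view to check.

Call:
drive_tool([
  [[0.45,0.03,0.02,-0.01,0],[0.45,0.03,0.02,-0.01,0],[0.45,0.03,0.02,-0.01,0],[0.45,0.03,0.02,-0.01,0],[0.45,0.03,0.02,-0.01,0],[0.45,0.03,0.02,-0.01,0],[0.45,0.03,0.02,-0.01,0],[0.45,0,0,0,0],[0.45,0,0,0,0],[0.45,0,0,0,0]],
])

```text
time_s: 26.65
tool_pos: [0.4218, -0.1973, 0.295]
ee_rot: [3.096, -0.008, -1.611]
force: [-0.4, 0.1, -0.1]
grip_width: 0.0383
```

```bash
python3 - <<'E'
from h import *
a=shot('scene','s21.png');b=shot('top','t21.png')
cv2.imwrite('pics/c21.png',cv2.resize(a[170:270,130:260],None,fx=6,fy=6,interpolation=cv2.INTER_CUBIC)[:,:,::-1])
cv2.imwrite('pics/c21t.png',cv2.resize(b[120:240,140:280],None,fx=5,fy=5,interpolation=cv2.INTER_CUBIC)[:,:,::-1])
for n in('scene','top'):
  for l in('label','labelled_cup','empty_place','read_point','handle','plain_cup','number_stamp','stapler'):print(n,l,[(np.round(q['at'],3).tolist(),round(q['confidence'],2)) for q in arm.landmark_of(l,n)[:5]])
print(arm.sense()['time_s'],arm.sense()['tool_pos'])
E
```

```text
scene label [([0.518, -0.563, 0.022], 0.92), ([0.686, 0.017, 0.043], 0.89), ([0.655, -0.517, 0.023], 0.74), ([0.404, -0.511, 0.023], 0.67)]
scene labelled_cup [([0.64, -0.486, -0.002], 0.84), ([0.658, 0.014, 0.023], 0.69), ([0.66, 0.006, 0.025], 0.69), ([0.391, -0.485, -0.002], 0.64), ([0.516, -0.532, -0.0], 0.6)]
scene empty_place [([0.657, 0.007, 0.025], 0.89)]
scene read_point [([0.664, 0.01, 0.022], 0.94)]
scene handle [([0.573, 0.013, 0.109], 0.75), ([0.508, 0.233, -0.002], 0.63)]
scene plain_cup [([0.491, -0.279, 0.006], 0.56), ([0.716, 0.006, 0.049], 0.45)]
scene number_stamp [([0.506, 0.235, 0.0], 0.8)]
scene stapler [([0.368, 0.218, -0.001], 0.9)]
top label [([0.403, -0.506, 0.025], 0.7), ([0.51, 0.235, 0.0], 0.65), ([0.688, 0.01, 0.049], 0.52), ([0.65, -0.514, 0.026], 0.52), ([0.522, -0.562, 0.026], 0.51)]
top labelled_cup [([0.515, -0.535, 0.001], 0.75), ([0.645, -0.49, 0.001], 0.74), ([0.394, -0.483, -0.004], 0.5), ([0.656, 0.012, 0.023], 0.47)]
top empty_place [([0.661, 0.009, 0.024], 0.72), ([0.688, 0.009, 0.047], 0.72)]
top read_point [([0.664, 0.012, 0.02], 0.98), ([0.685, 0.011, 0.048], 0.21)]
top handle [([0.57, 0.014, 0.106], 0.42), ([0.656, 0.01, 0.02], 0.23)]
top plain_cup []
top number_stamp [([0.51, 0.233, -0.001], 0.76), ([0.366, 0.218, -0.001], 0.48)]
top stapler [([0.366, 0.22, 0.001], 0.92)]
27.55 [ 0.42189761 -0.19761954  0.2954602 ]
```

View pics/c21.png

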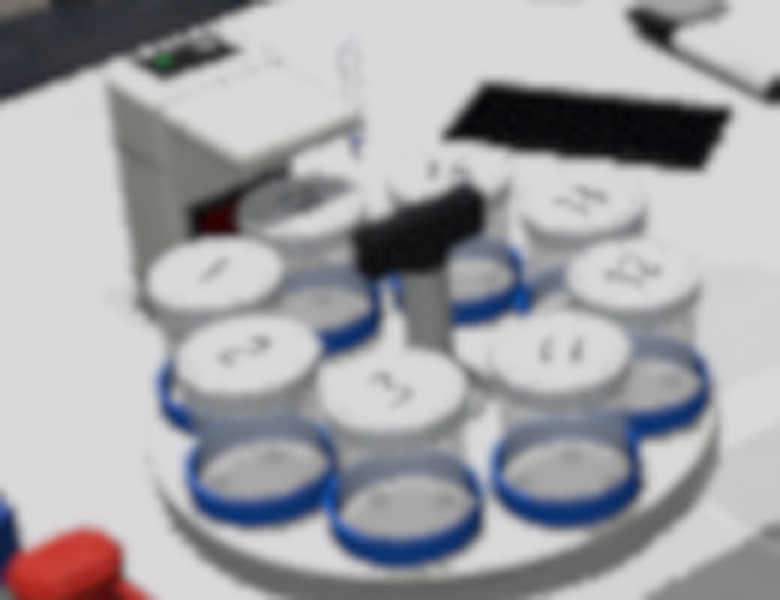

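View pics/c21t.png

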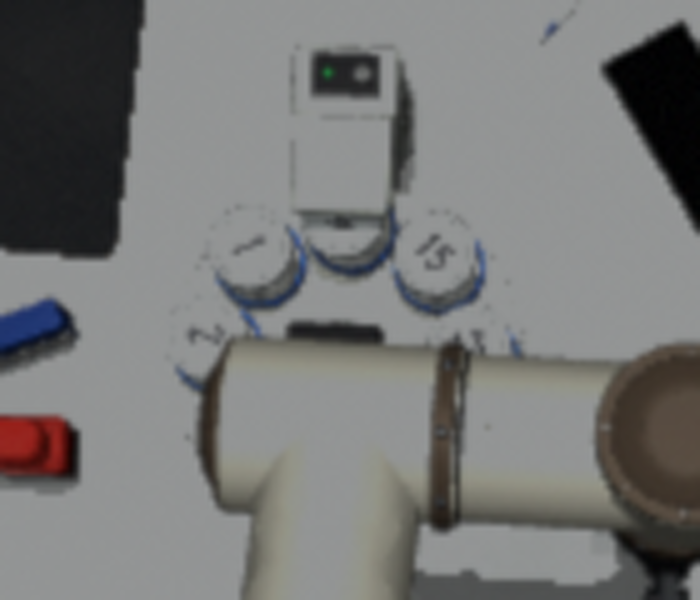

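```bash
python3 -c "
from bench import arm
print(arm.close_job())"
```

```text
the job is handed in; nothing more can be done
None
```

The job is handed in at about 27.6 s of the 72 s allowed. The labelled cup stands in the empty place, which I turned to the reader. I took the far cup from the carrier and confirmed its label by looking at it in the air. I stood it in the empty place with the label outward and let go. Then I turned the handle two clicks clockwise, released it and moved the arm away.

**Last checks that agreed:**
- **Place at the reader:** the networks put the place at about (0.659, 0.008), about 6 mm from the read point at (0.664, 0.011). They are good to about 4 mm, and the limit is 9 mm.
- **Cup in the place:** the cup is at about (0.657, 0.013, 0.023), inside the collar and at floor height.
- **Other things:** the stamp, the stapler and the plain cup read within a few millimetres of where they started. The plain cup was last seen only by the scene camera; the top camera missed it.

**Checks that disagreed:**
- **Label direction at the start:** the task says the label faces along the row of bays. The networks and the pictures of the lifted cup showed it facing across the row, roughly 70° off, so I skipped the regrasp I had planned. I placed the cup with the jaws about 20° off the radial direction.
- **Label facing the window:** the scene camera puts the label's middle about 9 mm to one side of the line to the window. The top camera says about 2 mm to the same side, and the visible label edge suggested about 4 mm to the other side. All are within the 12 mm allowed, but the label can't be seen directly under the hood, so this is the least certain result.

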